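Clear the meeting table: stack the kit cases, stand the markers away

TASK

The meeting is over, so pack up the workshop kit. Stack all the hard cases in one pile on the wooden board, right way up with the largest at the bottom and each smaller one in the middle of the one below, long sides parallel and nothing overhanging (the pile in line with the board), and stand every board marker on end in the compartments of the grey desk organiser, either end down. Leave the two drinking glasses where they are.

Things in the scene. Friction and masses are not known exactly. Their poses are not given: they have to be found in the camera images.
- case_a: dark blue fabric-covered hard case, a closed rigid box under 0.4 kg with lid seam and two straps, 150 long x 68 wide x 50 tall (mm); origin at the centre of its underside, x along its length, y across its width, z up. Starts upright on the table. May be absent. Largest of the four.
- case_b: red hard case, a closed rigid box under 0.4 kg with lid seam and two straps, 125 long x 54 wide x 42 tall (mm); origin at the centre of its underside, x along its length, y across its width, z up. Starts upright on the table. May be absent. Second of the four.
- case_c: white hard case, a closed rigid box under 0.4 kg with lid seam and two straps, 100 long x 40 wide x 36 tall (mm); origin at the centre of its underside, x along its length, y across its width, z up. Starts upright on the table. May be absent. Third of the four.
- case_d: yellow hard case, a closed rigid box under 0.4 kg with lid seam and two straps, 78 long x 28 wide x 28 tall (mm); origin at the centre of its underside, x along its length, y across its width, z up. Starts upright on the table. May be absent. Smallest of the four.
- marker_1: chunky square-bodied board marker, white with green cap, a stiff bar 140 mm long x 22 x 22 mm, 45 g; origin at its middle, x along its length towards the cap. Starts lying on the table. May be absent.
- marker_2: chunky square-bodied board marker, white with orange cap, a stiff bar 140 mm long x 22 x 22 mm, 45 g; origin at its middle, x along its length towards the cap. Starts lying on the table. May be absent.
- marker_3: chunky square-bodied board marker, white with blue cap, a stiff bar 140 mm long x 22 x 22 mm, 45 g; origin at its middle, x along its length towards the cap. Starts lying on the table. May be absent.
- tray: flat light wooden board, 200 (its x) x 106 (its y) x 8 mm thick, no rim, fixed to the table; origin at the centre of its underside (table level), so its top is 8 mm above the origin. Where it lies differs each time.
- organiser: open grey desk organiser fixed to the table, 70 (its x) x 160 (its y) mm outside, 85 mm tall, walls and floor 5 mm thick; two inner walls part it into three equal upright compartments, side by side along its y, centres 50 mm apart, each about 60 (x) x 46 (y) mm inside; origin at the centre of its underside, z up. Where it stands differs each time.
- tumbler_1: drinking glass standing at one side of the robot, 68 mm across, 120 mm tall; origin at the centre of its underside; bystander
- tumbler_2: drinking glass standing at one side of the robot, 68 mm across, 120 mm tall; origin at the centre of its underside; bystander

How it is judged (in metres and radians):
At the end, for the whole second after the job is handed in: Cases upright in one pile wholly on the board, each fully on the next larger present (1 mm overhang), sides within 8 deg, lowest within 11 deg of the board. Markers on end in the organiser, leaning under 31 deg, middle 55-100 mm up and over the organiser. All at rest (x of case_a in the frame of tray between -0.025 and 0.025 m and y of case_a in the frame of tray between -0.019 and 0.019 m and z of each of case_a, case_b, case_c, case_d in the frame of tray above 0.006 m and angle between each of case_a, case_b, case_c, case_d's own z axis and vertical below 0.08 rad and linear speed of each of case_a, case_b, case_c, case_d below 0.02 m/s and angle between the x axis of each of case_a, case_b and the x axis of tray, either way round below 0.2 rad and x of case_b in the frame of case_a between -0.0135 and 0.0135 m and y of case_b in the frame of case_a between -0.008 and 0.008 m and z of each of case_b, case_c, case_d in the frame of case_a above 0.047 m and angle between the x axis of each of case_b, case_c, case_d and the x axis of case_a, either way round below 0.14 rad and x of case_c in the frame of case_a between -0.026 and 0.026 m and y of case_c in the frame of case_a between -0.015 and 0.015 m and x of case_d in the frame of case_a between -0.037 and 0.037 m and y of case_d in the frame of case_a between -0.021 and 0.021 m and x of case_b in the frame of tray between -0.0375 and 0.0375 m and y of case_b in the frame of tray between -0.026 and 0.026 m and x of case_c in the frame of case_b between -0.0135 and 0.0135 m and y of case_c in the frame of case_b between -0.008 and 0.008 m and z of each of case_c, case_d in the frame of case_b above 0.039 m and angle between the x axis of each of case_c, case_d and the x axis of case_b, either way round below 0.14 rad and x of case_d in the frame of case_b between -0.0245 and 0.0245 m and y of case_d in the frame of case_b between -0.014 and 0.014 m and x of case_c in the frame of tray between -0.05 and 0.05 m and y of case_c in the frame of tray between -0.033 and 0.033 m and x of case_d in the frame of case_c between -0.012 and 0.012 m and y of case_d in the frame of case_c between -0.007 and 0.007 m and z of case_d in the frame of case_c above 0.033 m and angle between the x axis of case_d and the x axis of case_c, either way round below 0.14 rad and x of case_d in the frame of tray between -0.061 and 0.061 m and y of case_d in the frame of tray between -0.039 and 0.039 m and angle between the x axis of each of marker_1, marker_2, marker_3 and the z axis of organiser, either way round below 0.55 rad and x of marker_1 in the frame of organiser between -0.045 and 0.045 m and y of marker_1 in the frame of organiser between -0.085 and 0.085 m and linear speed of each of marker_1, marker_2, marker_3 below 0.03 m/s and z of marker_1 in the frame of organiser between 0.055 and 0.1 m and x of marker_2 in the frame of organiser between -0.045 and 0.045 m and y of marker_2 in the frame of organiser between -0.085 and 0.085 m and z of marker_2 in the frame of organiser between 0.055 and 0.1 m and x of marker_3 in the frame of organiser between -0.045 and 0.045 m and y of marker_3 in the frame of organiser between -0.085 and 0.085 m and z of marker_3 in the frame of organiser between 0.055 and 0.1 m); the robot touches nothing.
It fails at once if the tumbler 1 was shifted more than 3 cm or tipped over (distance of tumbler_1 from where it was at the start of the episode above 0.03 m or angle between tumbler_1's own z axis and vertical above 0.4 rad).
It fails at once if the tumbler 2 was shifted more than 3 cm or tipped over (distance of tumbler_2 from where it was at the start of the episode above 0.03 m or angle between tumbler_2's own z axis and vertical above 0.4 rad).
Of case_a, case_b, case_c, case_d only 3 to 4 are there at a start; the rules pass over those that are not, and their reading is None.
Of marker_1, marker_2, marker_3 only 2 to 3 are there at a start; the rules pass over those that are not, and their reading is None.
At some moment in a run one of marker_1, marker_2, marker_3 may be knocked a few centimetres aside while the robot is not near it.
It also fails if it takes over 208 s, if anything falls off the work surface, if the arm or the gripper's body presses on something with over 40 N, if the wrist force passes 120 N, or if a joint passes its speed limit or range.

ROBOT

A 7-joint arm with a two-finger parallel gripper is mounted at the origin on the work surface. World frame = base frame: x ahead of the robot, y to its left, z up, the work surface at z = 0. Lengths are in mm, angles in rad, forces in N, time in s.
With the tool pointing down it reaches from about 400 to 900 mm from the base axis. Payload 5.5 kg.
Tool frame: the origin (TCP) lies midway between the tips of the shut fingers; the grasp point (between the pads) lies 19 mm behind it; x points along the fingers, y is the direction in which the jaws open and shut, and the axes are right-handed (so a half turn about x gives the same grasp; the last joint's range is limited). The gripper opens to 92 mm and grips with 3 to 60 N. Pads are 19 mm wide; open, the fingers measure 130 mm over their backs; the gripper's body (75 mm by 190 mm) begins 47 mm behind the grasp point.
Start: joints at [-0.958, 0.501, -0.427, 1.55, 0.221, 1.138, -0.21], TCP at [222.724, 610.65, 226.729] pointing down, gripper open.
Joint ranges: [-2.88, 2.88], [-0.31, 2.03], [-1.54, 1.56], [0.2, 2.42], [-1.41, 4.55], [0.19, 2.02], [-2.57, 2.57]. Speed limits (rad/s): [2.57, 2.57, 3.14, 3.14, 3.14, 3.14, 3.14].

INTERFACE

Orientations are given as a unit quaternion [x, y, z, w].
In Python, from cell import manip, optics gives the robot as it stands. The module is installed in compiled form; this text tells all that it offers.
- The arm moves only by the shell command python3 -m creep 'ROWS' [FORCE]. ROWS is JSON, a list of rows, each an object of numbers: "wx", "wy", "wz": the turn, a rotation vector about the tool's x, y, z each as a share of pi rad, from -1 to 1; "dx", "dy", "dz": the shift along the tool's x, y, z each as a share of 0.15 m, from -1 to 1; "jaw": the closure, from -1 (fully open) to 1 (shut). In form: [{"wx": .., "wy": .., "wz": .., "dx": .., "dy": .., "dz": .., "jaw": ..}, ...]. A call has 1 to 5 rows; each row is the pose to reach, as a shift and turn from the pose commanded when the call began, along the tool's axes at that moment, turning the shorter way round; what a row does not reach only later rows make up. A row lasts 1/10 s, in which the tool goes at most 50 mm and 8.59 degrees, less where a joint would pass 70% of its speed; a pose out of reach is approached as far as the arm can. A call with a number of a shift or a turn outside -1 to 1 is refused whole. A call with a gripper value outside its range is refused whole. The fingers move at their own pace and stop on an object; FORCE is the grip in N (left out, the last holds). Time passes only in rows, so rows that repeat a pose let the fingers close. It gives the time, the measured TCP pose, the force and the opening at its end, in the units of the state.
- manip.get_obs(): the state, without advancing time (a new reading comes with each control period).
- optics.read_camera(name): name is "side" or "top" or "wrist"; returns the picture (480x640x3 uint8, red, green, blue); there is no depth.
- optics.camera_params(name): a dict with "mtx" (3x3 intrinsics, pixels), "R" (3x3) and "t" (3): a world point X has camera coordinates R X + t. Camera axes: x right, y down, z forward; pixel columns grow to the right and rows downward; lengths in mm; the calibration is good to about 2 mm. A picture is of the moment at which its call begins: read the wrist's pose just before it. camera_params takes no time and is no camera call; for the wrist camera it gives the pose at the moment of the call.
- manip.sign_off(): hands the job in, once; it reports no verdict.
The state is a dict: "time_s": time; "joint_positions": joint angles; "dq": joint speeds; "tau": joint torques, N m; "tcp_pos": TCP position; "orientation": TCP orientation; "force": force on the tool from outside, world axes, zero at the start; "ft_torque": the same for the moment, N m; "finger_gap": finger opening in mm.
Only numpy, scipy, OpenCV 4.12 (cv2) and the standard library are available. Lean on these libraries where they do the work, as an engineer would, in place of code of your own. Each camera call takes 0.05 s, during which the arm holds its last target. There are 200 camera calls.

## Working session

There is one attempt and no reset: what is moved stays moved. The work goes in short steps, Python scripts to look and compute and a shell command to move; the robot and the scene stay as the last step left them, time stands still between calls to the robot, and variables do not carry over. Pictures are saved under pics/ and viewed, about 12 in all and at most 16, crops included, and the job is handed in when it is done.

```bash
mkdir -p pics; python3 - <<'E'
from cell import manip, optics
import cv2
print(manip.get_obs())
for n in("top","side"):
    im=optics.read_camera(n); cv2.imwrite(f"pics/{n}0.png",im[:,:,::-1])
    p=optics.camera_params(n); print(n,p)
print(optics.camera_params("wrist"))
E
```

```text
{'time_s': 0.0, 'joint_positions': array([-0.95783977,  0.50187473, -0.42680508,  1.5514732 ,  0.22078212,
        1.13828082, -0.21031002]), 'dq': array([ 1.68860900e-03,  4.66295048e-04, -5.43855893e-05,  3.72284538e-04,
        1.00817995e-03,  2.25920799e-03,  2.10650407e-04]), 'tau': array([ 1.17587493e-03, -5.66613150e+01, -5.81549272e+00, -2.79105002e+01,
       -6.85596862e-02,  3.10439849e-02,  1.87910618e-04]), 'tcp_pos': array([222.51554685, 609.96694712, 225.65306599]), 'orientation': array([ 0.12232646,  0.69648016, -0.12369231,  0.6961694 ]), 'force': array([-0.5146037 ,  0.38143767,  0.0225047 ]), 'ft_torque': array([-0.02194855, -0.01634461, -0.00267071]), 'finger_gap': 91.9426051732215}
top {'mtx': array([[479.13519696,   0.        , 325.89354261],
       [  0.        , 479.13519696, 243.58208536],
       [  0.        ,   0.        ,   1.        ]]), 'R': array([[-0.02431267, -0.99942691,  0.02355322],
       [-0.99095069,  0.02098208, -0.13257632],
       [ 0.13200614, -0.02656337, -0.99089291]]), 't': array([  1.19951541, 498.02310424, 874.52400516])}
side {'mtx': array([[493.66058368,   0.        , 318.87819164],
       [  0.        , 493.66058368, 246.98370315],
       [  0.        ,   0.        ,   1.        ]]), 'R': array([[ 0.9449388 , -0.32681694, -0.01677349],
       [-0.17171326, -0.4515438 , -0.87556996],
       [ 0.27857713,  0.83024026, -0.48280005]]), 't': array([-448.24268209,  136.00933263,  840.37289434])}
{'mtx': array([[360.10057578,   0.        , 321.46950114],
       [  0.        , 360.10057578, 237.71985315],
       [  0.        ,   0.        ,   1.        ]]), 'R': array([[ 3.43056164e-01,  9.39314854e-01, -2.72570849e-04],
       [ 8.96239072e-01, -3.27237150e-01,  2.99451788e-01],
       [ 2.81190317e-01, -1.02973070e-01, -9.54111394e-01]]), 't': array([-648.85582877,  -35.85167387,  391.04415354])}
```

View pics/top0.png

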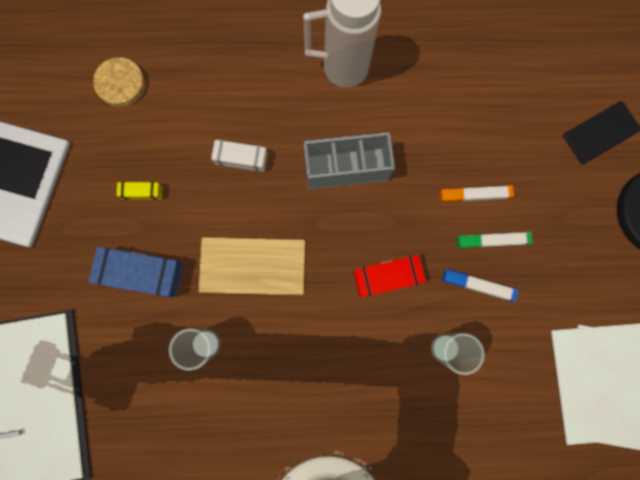

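View pics/side0.png

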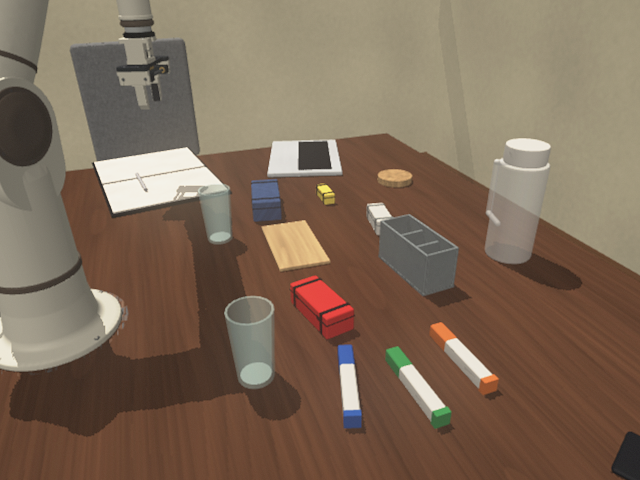

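The pictures show all four cases and all three markers. In the top view, blue is at (135,272), red (390,276), white (240,156) and yellow (139,190). The markers are at (477,193), (495,240) and (481,286). The board is at (252,266), the organiser at (349,161), and the glasses at about (190,350) and (462,353). Next I'll fit box silhouettes to get metric poses.

```bash
cat > h.py <<'E'
import numpy as np, cv2
from scipy.optimize import minimize
DIM=dict(a=(150,68,50),b=(125,54,42),c=(100,40,36),d=(78,28,28),m=(140,22,22),tray=(200,106,8),org=(70,160,85))
def proj(P,p):
    c=p["R"]@np.asarray(P,float).T+p["t"][:,None]; q=p["mtx"]@c; return (q[:2]/q[2]).T
def ray(uv,z,p):
    d=np.linalg.inv(p["mtx"])@np.array([*uv,1.]); d=p["R"].T@d; C=-p["R"].T@p["t"]; return C+d*(z-C[2])/d[2]
def corners(x,y,a,dim,z0=0):
    l,w,h=dim; c,s=np.cos(a),np.sin(a)
    return np.array([[x+c*i*l/2-s*j*w/2,y+s*i*l/2+c*j*w/2,z0+k*h] for i in(-1,1) for j in(-1,1) for k in(0,1)])
def fit(hull,guess,dim,p,z0=0):
    S=8; o=hull.reshape(-1,2).min(0)-12; sz=tuple(((np.ptp(hull.reshape(-1,2),axis=0)+24)*S).astype(int)[::-1])
    def img(pts):
        m=np.zeros(sz,np.uint8); cv2.fillConvexPoly(m,np.round((pts-o)*S).astype(np.int32),1); return m
    # pixel-centre hull grown by half a pixel
    M=img(hull.reshape(-1,2).astype(float)); M=cv2.dilate(M,np.ones((S+1,S+1),np.uint8))
    def f(v):
        q=proj(corners(v[0],v[1],v[2],dim,z0),p).astype(np.float32); return np.sum(M!=img(cv2.convexHull(q).reshape(-1,2)))/S/S
    best=None
    for da in(-.3,0,.3):
        r=minimize(f,[guess[0],guess[1],guess[2]+da],method="Nelder-Mead",options=dict(initial_simplex=[[guess[0]+i,guess[1]+j,guess[2]+da+k] for i,j,k in((0,0,0),(8,0,0),(0,8,0),(0,0,.15))],xatol=.05,fatol=.2))
        if best is None or r.fun<best.fun: best=r
    return best.x,best.fun,M.sum()/S/S
def mask(im,name):
    h=cv2.cvtColor(im,cv2.COLOR_RGB2HSV).astype(int); H,S,V=h[...,0],h[...,1],h[...,2]
    return {"b":((H<5)|(H>174))&(S>190)&(V>110),"d":(H>24)&(H<34)&(S>150)&(V>90),"a":(H>100)&(H<125)&(S>70)&(V>40),
     "c":(S<45)&(V>110),"org":(S<75)&(V>45),"tray":(H>10)&(H<25)&(V>140),
     "m":((S<60)&(V>120))|((H>50)&(H<85)&(S>100))|((H>100)&(H<125)&(S>100))|((H>7)&(H<18)&(V>180)&(S>150))}[name].astype(np.uint8)
def detect(im,p,name,roi,guess=None,z0=0):
    key="m" if name[0]=="m" else name; x0,y0,x1,y1=roi
    m=np.zeros(im.shape[:2],np.uint8); m[y0:y1,x0:x1]=mask(im,key)[y0:y1,x0:x1]
    n,L,st,_=cv2.connectedComponentsWithStats(m); pts=np.argwhere(np.isin(L,[i for i in range(1,n) if st[i,4]>=8]))[:,::-1].astype(np.int32)
    hull=cv2.convexHull(pts.reshape(-1,1,2)); (cx,cy),wh,ang=cv2.minAreaRect(hull)
    b=cv2.boxPoints(((cx,cy),wh,ang)); e=[b[1]-b[0],b[2]-b[1]]; e=e[0] if np.hypot(*e[0])>np.hypot(*e[1]) else e[1]
    dim=DIM[key]; z=z0+dim[2]/2; A=ray((cx,cy),z,p); B=ray((cx+e[0],cy+e[1]),z,p)
    a=np.arctan2(*(B-A)[1::-1]); a-= np.pi/2 if key=="org" else 0
    v,r,ar=fit(hull,(A[0],A[1],a),dim,p,z0); v[2]=(v[2]+np.pi/2)%np.pi-np.pi/2
    return v,r/ar
E
python3 - <<'E'
from h import *; from cell import optics
im=cv2.imread("pics/top0.png")[:,:,::-1].copy(); p=optics.camera_params("top")
print("cam",-p["R"].T@p["t"])
R=dict(a=(80,240,192,305),b=(345,245,435,305),c=(203,132,276,178),d=(108,174,170,208),tray=(193,230,312,300),org=(298,126,402,194),m1=(450,225,540,256),m2=(435,178,522,210),m3=(435,262,525,308))
for k,r in R.items():
    v,e=detect(im,p,k,r); print(k,np.round(v[:2],1),"yaw deg",round(np.degrees(v[2]),1),"resid",round(e,3))
for uv in((190,350),(462,353)): print(ray(uv,0,p)[:2])
for uv in((206,344),(446,348)): print(ray(uv,0,p)[:2])
E
```

```text
cam [378.10296126  13.97956792 932.55745623]
a [452.9 345.5] yaw deg 78.6 resid 0.033
b [ 434.3 -128.6] yaw deg -78.6 resid 0.029
c [679.4 155.7] yaw deg 79.8 resid 0.065
d [613.4 351.6] yaw deg 87.9 resid 0.074
tray [461.3 132.9] yaw deg 87.8 resid 0.037
org [655.8 -55.2] yaw deg 5.0 resid 0.032
m1 [ 501.8 -340. ] yaw deg -88.3 resid 0.053
m2 [ 595.3 -311.6] yaw deg -88.5 resid 0.09
m3 [ 414.2 -305.7] yaw deg 72.8 resid 0.093
[304.37825458 251.47937022]
[ 285.075784   -267.01254974]
[314.75801844 221.43029941]
[ 295.27935066 -236.681998  ]
```

```bash
cat > plan.py <<'E'
import numpy as np, json
from scipy.spatial.transform import Rotation as Ro, Slerp
from cell import manip
def rot(phi,tilt=0):
    """tool down, jaw axis at phi deg; then turned by tilt deg about the tool's own y"""
    c,s=np.cos(np.radians(phi)),np.sin(np.radians(phi))
    return Ro.from_matrix(np.array([[0,0,-1],[c,s,0],[s,-c,0]]).T)*Ro.from_rotvec([0,np.radians(tilt),0])
def now():
    o=manip.get_obs(); R=Ro.from_quat(o["orientation"]); return o,np.array(o["tcp_pos"]),R
def show():
    o,p,R=now(); y=R.as_matrix()[:,1]; print("t",round(o["time_s"],2),"tcp",np.round(p,1),"phi",round(np.degrees(np.arctan2(y[1],y[0])),1),"xaxis",np.round(R.as_matrix()[:,0],3),"gap",round(o["finger_gap"],1),"F",np.round(o["force"],1),"q",np.round(o["joint_positions"],2))
def plan(wps):
    """wps: (x,y,z,phi[,tilt]) of the TCP; prints one move row and row count per call"""
    _,p,R=now()
    for w in wps:
        T=np.array(w[:3],float); RT=rot(*w[3:]); dl=R.inv().apply(T-p); rv=(R.inv()*RT).magnitude()
        n=max(1,int(np.ceil(max(np.abs(dl).max()/148,np.linalg.norm(dl)/240,np.degrees(rv)/41)-1e-9)))
        sl=Slerp([0,1],Ro.concatenate([R,RT])); P0=p
        for k in range(1,n+1):
            q=P0+(T-P0)*k/n; Rq=sl(k/n); d=R.inv().apply(q-p)/150; v=(R.inv()*Rq).as_rotvec()
            rows=int(np.ceil(max(np.linalg.norm(d)*3,np.degrees(np.linalg.norm(v))/8.59)))+(k==n)
            out={a:round(float(b),3) for a,b in zip(("wx","wy","wz","dx","dy","dz"),[*(v/np.pi),*d]) if abs(b)>.001}
            print(min(rows,5) if rows<=5 else f"{rows}!",json.dumps(out)); p,R=q,Rq
        print(" -- at",w)
E
python3 - <<'E'
from plan import *
show()
plan([(452.9,345.5,120,-11.4),(452.9,345.5,12,-11.4)])
from cell import optics
p=optics.camera_params("wrist"); _,x,R=now(); print(R.inv().apply(-p["R"].T@p["t"]-x))
E
```

```text
t 0.1 tcp [222.6 610.  225.8] phi 70.0 xaxis [-0.001 -0.002 -1.   ] gap 91.8 F [-0.6 -0.2  0.4] q [-0.96  0.5  -0.43  1.55  0.22  1.14 -0.21]
4 {"wx": 0.151, "dx": 0.236, "dy": -0.376, "dz": 0.682}
4 {"wx": 0.151, "dx": 0.235, "dy": -0.024, "dz": 0.779}
5 {"wx": 0.151, "dx": 0.235, "dy": 0.334, "dz": 0.704}
 -- at (452.9, 345.5, 120, -11.4)
4 {"dx": 0.72}
 -- at (452.9, 345.5, 12, -11.4)
[-157.86641747   -0.64622637  -82.70261378]
```

```bash
cat > look.py <<'E'
from plan import *; from h import *; from cell import optics
import sys
def wrist(name,key=None,guess=None,z0=0,pad=40):
    p=optics.camera_params("wrist"); im=optics.read_camera("wrist"); cv2.imwrite(f"pics/{name}.png",im[:,:,::-1])
    if key:
        q=proj(corners(*guess,DIM["m" if key[0]=="m" else key],z0),p); lo=np.clip(q.min(0)-pad,0,None).astype(int); hi=np.clip(q.max(0)+pad,0,[639,479]).astype(int)
        v,e=detect(im,p,key,(*lo,*hi),z0=z0); print(key,np.round(v[:2],1),"yaw",round(np.degrees(v[2]),1),"res",round(e,3),"roi",lo,hi)
E
R1='{"wx":0.151,"dx":0.236,"dy":-0.376,"dz":0.682,"jaw":-1}'
python3 -m creep '[{"wx":0.151,"dx":0.236,"dy":-0.376,"dz":0.682,"jaw":-1},{"wx":0.151,"dx":0.236,"dy":-0.376,"dz":0.682,"jaw":-1},{"wx":0.151,"dx":0.236,"dy":-0.376,"dz":0.682,"jaw":-1},{"wx":0.151,"dx":0.236,"dy":-0.376,"dz":0.682,"jaw":-1}]' 30
python3 -m creep '[{"wx":0.151,"dx":0.235,"dy":-0.024,"dz":0.779,"jaw":-1},{"wx":0.151,"dx":0.235,"dy":-0.024,"dz":0.779,"jaw":-1},{"wx":0.151,"dx":0.235,"dy":-0.024,"dz":0.779,"jaw":-1},{"wx":0.151,"dx":0.235,"dy":-0.024,"dz":0.779,"jaw":-1}]'
python3 -m creep '[{"wx":0.151,"dx":0.235,"dy":0.334,"dz":0.704,"jaw":-1},{"wx":0.151,"dx":0.235,"dy":0.334,"dz":0.704,"jaw":-1},{"wx":0.151,"dx":0.235,"dy":0.334,"dz":0.704,"jaw":-1},{"wx":0.151,"dx":0.235,"dy":0.334,"dz":0.704,"jaw":-1},{"wx":0.151,"dx":0.235,"dy":0.334,"dz":0.704,"jaw":-1}]'
python3 - <<'E'
from look import *
show(); wrist("wa","a",(452.9,345.5,np.radians(78.6)))
E
```

```text
t 0.1 tcp [222.6 610.  225.8] phi 70.0 xaxis [-0.001 -0.002 -1.   ] gap 91.8 F [-0.6 -0.2  0.4] q [-0.96  0.5  -0.43  1.55  0.22  1.14 -0.21]
a [417.4 414.4] yaw 60.5 res 7.849 roi [ 72 362] [295 479]invalid input at $[0]: expected keys wx, wy, wz, dx, dy, dz, jaw
invalid input at $[0]: expected keys wx, wy, wz, dx, dy, dz, jaw
invalid input at $[0]: expected keys wx, wy, wz, dx, dy, dz, jaw
```

View pics/wa.png

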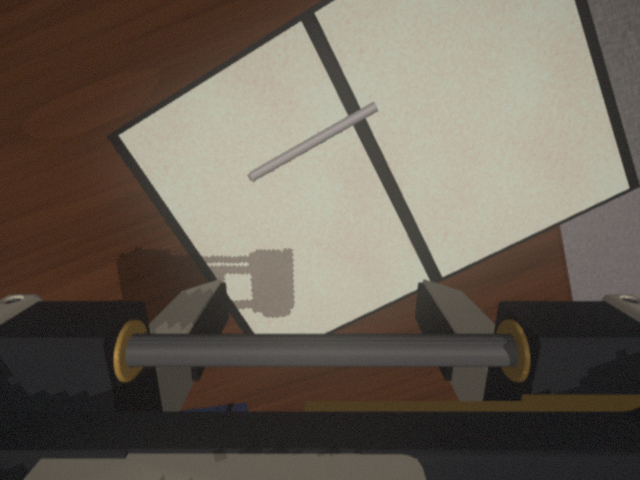

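```bash
sed -i 's/ if abs(b)>.001}/}/; s/round(float(b),3) for/round(float(b),3)+0 for/' plan.py
sed -i 's/json.dumps(out)/json.dumps(out).replace(" ","").replace("0.0,","0,").replace("0.",".")/' plan.py
python3 -m creep '[{"wx":0.151,"wy":0,"wz":0,"dx":0.236,"dy":-0.376,"dz":0.682,"jaw":-1},{"wx":0.151,"wy":0,"wz":0,"dx":0.236,"dy":-0.376,"dz":0.682,"jaw":-1},{"wx":0.151,"wy":0,"wz":0,"dx":0.236,"dy":-0.376,"dz":0.682,"jaw":-1},{"wx":0.151,"wy":0,"wz":0,"dx":0.236,"dy":-0.376,"dz":0.682,"jaw":-1}]' 30
python3 -m creep '[{"wx":0.151,"wy":0,"wz":0,"dx":0.235,"dy":-0.024,"dz":0.779,"jaw":-1},{"wx":0.151,"wy":0,"wz":0,"dx":0.235,"dy":-0.024,"dz":0.779,"jaw":-1},{"wx":0.151,"wy":0,"wz":0,"dx":0.235,"dy":-0.024,"dz":0.779,"jaw":-1},{"wx":0.151,"wy":0,"wz":0,"dx":0.235,"dy":-0.024,"dz":0.779,"jaw":-1}]'
python3 -m creep '[{"wx":0.151,"wy":0,"wz":0,"dx":0.235,"dy":0.334,"dz":0.704,"jaw":-1},{"wx":0.151,"wy":0,"wz":0,"dx":0.235,"dy":0.334,"dz":0.704,"jaw":-1},{"wx":0.151,"wy":0,"wz":0,"dx":0.235,"dy":0.334,"dz":0.704,"jaw":-1},{"wx":0.151,"wy":0,"wz":0,"dx":0.235,"dy":0.334,"dz":0.704,"jaw":-1},{"wx":0.151,"wy":0,"wz":0,"dx":0.235,"dy":0.334,"dz":0.704,"jaw":-1}]'
python3 - <<'E'
from look import *
show(); plan([(452.9,345.5,12,-11.4)]); 
E
```

```text
time_s: 0.55
tcp_pos: [303.5, 517.8, 189.6]
orientation: [0.285, 0.645, -0.288, 0.647]
force: [-0.3, 0.4, -0.5]
finger_gap: 91.9
time_s: 0.95
tcp_pos: [378.7, 430.9, 154.9]
orientation: [0.429, 0.561, -0.431, 0.562]
force: [-0.5, 0.5, -0.0]
finger_gap: 91.9
time_s: 1.45
tcp_pos: [451.9, 348.3, 121.0]
orientation: [0.547, 0.449, -0.547, 0.448]
force: [-0.7, 1.1, 0.0]
finger_gap: 91.9
t 1.45 tcp [451.9 348.3 121. ] phi -11.3 xaxis [-0.001  0.001 -1.   ] gap 91.9 F [-0.7  1.1  0. ] q [-0.67  0.45 -0.04  1.85  0.02  0.83 -0.92]
4 {"wx":0,"wy":0,"wz":0,"dx":.727,"dy":.011,"dz":.018}
 -- at (452.9, 345.5, 12, -11.4)
```

```bash
sed -i 's/def plan(wps):/def plan(wps,p0=None):/; s/^    _,p,R=now()$/    _,p,R=now()\n    if p0: p,R=np.array(p0[:3],float),rot(*p0[3:])/' plan.py
python3 -m creep '[{"wx":0,"wy":0,"wz":0,"dx":0.3,"dy":0,"dz":0,"jaw":-1},{"wx":0,"wy":0,"wz":0,"dx":0.6,"dy":0,"dz":0,"jaw":-1},{"wx":0,"wy":0,"wz":0,"dx":0.72,"dy":0,"dz":0,"jaw":-1},{"wx":0,"wy":0,"wz":0,"dx":0.72,"dy":0,"dz":0,"jaw":-1},{"wx":0,"wy":0,"wz":0,"dx":0.72,"dy":0,"dz":0,"jaw":-1}]'
python3 -m creep '[{"wx":0,"wy":0,"wz":0,"dx":0,"dy":0,"dz":0,"jaw":1},{"wx":0,"wy":0,"wz":0,"dx":0,"dy":0,"dz":0,"jaw":1},{"wx":0,"wy":0,"wz":0,"dx":0,"dy":0,"dz":0,"jaw":1},{"wx":0,"wy":0,"wz":0,"dx":0,"dy":0,"dz":0,"jaw":1},{"wx":0,"wy":0,"wz":0,"dx":0,"dy":0,"dz":0,"jaw":1}]' 30
python3 - <<'E'
from look import *
show(); A=(452.9,345.5,12,-11.4)
plan([A[:2]+(120,-11.4),(461.3,132.9,120,-2.2),(461.3,132.9,21,-2.2)],A)
E
```

```text
time_s: 1.95
tcp_pos: [451.9, 348.8, 13.5]
orientation: [0.547, 0.449, -0.547, 0.448]
force: [-0.5, 0.1, 0.4]
finger_gap: 91.7
time_s: 2.45
tcp_pos: [453.4, 346.7, 13.9]
orientation: [0.548, 0.447, -0.547, 0.447]
force: [-1.1, -0.1, 6.5]
finger_gap: 68.1
t 2.45 tcp [453.4 346.7  13.9] phi -11.6 xaxis [ 0.001  0.001 -1.   ] gap 68.1 F [-1.1 -0.1  6.5] q [-0.67  0.62 -0.04  1.89  0.04  0.63 -0.93]
4 {"wx":0,"wy":0,"wz":0,"dx":-.72,"dy":0,"dz":.0}
 -- at (452.9, 345.5, 120, -11.4)
3 {"wx":-.026,"wy":0,"wz":0,"dx":0,"dy":.168,"dz":.689}
4 {"wx":-.026,"wy":0,"wz":0,"dx":0,"dy":.112,"dz":.7}
 -- at (461.3, 132.9, 120, -2.2)
3 {"wx":0,"wy":0,"wz":0,"dx":.66,"dy":0,"dz":.0}
 -- at (461.3, 132.9, 21, -2.2)
```

```bash

python3 -m creep '[{"wx":0,"wy":0,"wz":0,"dx":-0.33,"dy":0,"dz":0,"jaw":1},{"wx":0,"wy":0,"wz":0,"dx":-0.66,"dy":0,"dz":0,"jaw":1},{"wx":0,"wy":0,"wz":0,"dx":-0.72,"dy":0,"dz":0,"jaw":1},{"wx":0,"wy":0,"wz":0,"dx":-0.72,"dy":0,"dz":0,"jaw":1}]'
python3 -m creep '[{"wx":-0.026,"wy":0,"wz":0,"dx":0,"dy":0.168,"dz":0.689,"jaw":1},{"wx":-0.026,"wy":0,"wz":0,"dx":0,"dy":0.168,"dz":0.689,"jaw":1},{"wx":-0.026,"wy":0,"wz":0,"dx":0,"dy":0.168,"dz":0.689,"jaw":1}]'
python3 -m creep '[{"wx":-0.026,"wy":0,"wz":0,"dx":0,"dy":0.112,"dz":0.7,"jaw":1},{"wx":-0.026,"wy":0,"wz":0,"dx":0,"dy":0.112,"dz":0.7,"jaw":1},{"wx":-0.026,"wy":0,"wz":0,"dx":0,"dy":0.112,"dz":0.7,"jaw":1},{"wx":-0.026,"wy":0,"wz":0,"dx":0,"dy":0.112,"dz":0.7,"jaw":1},{"wx":-0.026,"wy":0,"wz":0,"dx":0,"dy":0.112,"dz":0.7,"jaw":1}]'
python3 - <<'E'
from look import *
show(); plan([(461.3,132.9,22.5,-2.2)])
E
```

```text
time_s: 2.85
tcp_pos: [454.2, 347.0, 123.0]
orientation: [0.55, 0.447, -0.546, 0.447]
force: [0.4, 0.8, -2.3]
finger_gap: 68.2
time_s: 3.15
tcp_pos: [455.3, 230.8, 118.0]
orientation: [-0.528, -0.466, 0.534, -0.468]
force: [0.3, 0.1, -2.8]
finger_gap: 67.8
time_s: 3.65
tcp_pos: [460.0, 134.3, 119.8]
orientation: [-0.509, -0.491, 0.51, -0.49]
force: [-0.2, 0.8, -2.7]
finger_gap: 67.8
t 3.65 tcp [460.  134.3 119.8] phi -2.2 xaxis [-0.002  0.    -1.   ] gap 67.8 F [-0.2  0.8 -2.7] q [-0.32  0.32 -0.03  2.07  0.01  0.75 -0.39]
3 {"wx":0,"wy":0,"wz":.001,"dx":.648,"dy":.01,"dz":.009}
 -- at (461.3, 132.9, 22.5, -2.2)
```

```bash

python3 -m creep '[{"wx":0,"wy":0,"wz":0,"dx":0.3,"dy":0,"dz":0,"jaw":1},{"wx":0,"wy":0,"wz":0,"dx":0.55,"dy":0,"dz":0,"jaw":1},{"wx":0,"wy":0,"wz":0,"dx":0.63,"dy":0,"dz":0,"jaw":1},{"wx":0,"wy":0,"wz":0,"dx":0.65,"dy":0,"dz":0,"jaw":1},{"wx":0,"wy":0,"wz":0,"dx":0.65,"dy":0,"dz":0,"jaw":1}]'
python3 -m creep '[{"wx":0,"wy":0,"wz":0,"dx":0,"dy":0,"dz":0,"jaw":-1},{"wx":0,"wy":0,"wz":0,"dx":0,"dy":0,"dz":0,"jaw":-1},{"wx":0,"wy":0,"wz":0,"dx":0,"dy":0,"dz":0,"jaw":-1},{"wx":0,"wy":0,"wz":0,"dx":0,"dy":0,"dz":0,"jaw":-1}]'
python3 - <<'E'
from look import *
show();o,p,R=now(); A=tuple(p)+(-2.2,)
plan([A[:2]+(140,-2.2),(434.3,-128.6,140,11.4),(434.3,-128.6,10,11.4)],A)
E
```

```text
time_s: 4.15
tcp_pos: [461.2, 134.7, 23.6]
orientation: [0.509, 0.491, -0.509, 0.491]
force: [0.1, -0.2, -1.4]
finger_gap: 67.9
time_s: 4.55
tcp_pos: [461.6, 133.7, 24.1]
orientation: [0.51, 0.49, -0.509, 0.49]
force: [-0.4, -0.5, -0.2]
finger_gap: 90.5
t 4.55 tcp [461.6 133.7  24.1] phi -2.2 xaxis [ 0.002  0.001 -1.   ] gap 90.5 F [-0.4 -0.5 -0.2] q [-0.32  0.49 -0.02  2.11  0.02  0.54 -0.4 ]
4 {"wx":0,"wy":0,"wz":0,"dx":-.773,"dy":0,"dz":.0}
 -- at (np.float64(461.5969388891636), np.float64(133.74952994600045), 140, -2.2)
3 {"wx":-.038,"wy":0,"wz":0,"dx":0,"dy":-.057,"dz":.877}
4 {"wx":-.038,"wy":0,"wz":0,"dx":0,"dy":-.161,"dz":.864}
 -- at (434.3, -128.6, 140, 11.4)
4 {"wx":0,"wy":0,"wz":0,"dx":.867,"dy":0,"dz":.0}
 -- at (434.3, -128.6, 10, 11.4)
```

```bash

python3 -m creep '[{"wx":0,"wy":0,"wz":0,"dx":-0.33,"dy":0,"dz":0,"jaw":-1},{"wx":0,"wy":0,"wz":0,"dx":-0.66,"dy":0,"dz":0,"jaw":-1},{"wx":0,"wy":0,"wz":0,"dx":-0.773,"dy":0,"dz":0,"jaw":-1},{"wx":0,"wy":0,"wz":0,"dx":-0.773,"dy":0,"dz":0,"jaw":-1}]'
python3 -m creep '[{"wx":-0.038,"wy":0,"wz":0,"dx":0,"dy":-0.057,"dz":0.877,"jaw":-1},{"wx":-0.038,"wy":0,"wz":0,"dx":0,"dy":-0.057,"dz":0.877,"jaw":-1},{"wx":-0.038,"wy":0,"wz":0,"dx":0,"dy":-0.057,"dz":0.877,"jaw":-1}]'
python3 -m creep '[{"wx":-0.038,"wy":0,"wz":0,"dx":0,"dy":-0.161,"dz":0.864,"jaw":-1},{"wx":-0.038,"wy":0,"wz":0,"dx":0,"dy":-0.161,"dz":0.864,"jaw":-1},{"wx":-0.038,"wy":0,"wz":0,"dx":0,"dy":-0.161,"dz":0.864,"jaw":-1},{"wx":-0.038,"wy":0,"wz":0,"dx":0,"dy":-0.161,"dz":0.864,"jaw":-1},{"wx":-0.038,"wy":0,"wz":0,"dx":0,"dy":-0.161,"dz":0.864,"jaw":-1}]'
python3 - <<'E'
from look import *
show(); plan([(434.3,-128.6,10,11.4)])
im=optics.read_camera("top"); cv2.imwrite("pics/top1.png",im[:,:,::-1]); p=optics.camera_params("top")
v,e=detect(im,p,"a",(190,215,320,305),z0=8); print("a",v,np.degrees(v[2]),e)
E
```

```text
time_s: 4.95
tcp_pos: [463.5, 134.4, 142.7]
orientation: [0.512, 0.489, -0.507, 0.491]
force: [0.7, 0.4, -0.1]
finger_gap: 92.0
time_s: 5.25
tcp_pos: [445.5, -0.8, 138.4]
orientation: [0.479, 0.52, -0.481, 0.519]
force: [0.4, -0.9, 0.1]
finger_gap: 91.6
time_s: 5.75
tcp_pos: [432.6, -129.1, 138.4]
orientation: [0.448, 0.547, -0.449, 0.546]
force: [0.7, 0.5, -0.3]
finger_gap: 91.9
t 5.75 tcp [ 432.6 -129.1  138.4] phi 11.3 xaxis [-0.002  0.    -1.   ] gap 91.9 F [ 0.7  0.5 -0.3] q [ 0.15  0.24  0.09  2.12 -0.03  0.78  0.46]
4 {"wx":-.001,"wy":0,"wz":0,"dx":.856,"dy":.013,"dz":-.001}
 -- at (434.3, -128.6, 10, 11.4)
a [461.49079067 132.37269704   1.51065904] 86.55438719712137 0.10822657320119249
```

```bash

python3 -m creep '[{"wx":0,"wy":0,"wz":0,"dx":0.3,"dy":0,"dz":0,"jaw":-1},{"wx":0,"wy":0,"wz":0,"dx":0.6,"dy":0,"dz":0,"jaw":-1},{"wx":0,"wy":0,"wz":0,"dx":0.8,"dy":0.01,"dz":0,"jaw":-1},{"wx":0,"wy":0,"wz":0,"dx":0.855,"dy":0.01,"dz":0,"jaw":-1},{"wx":0,"wy":0,"wz":0,"dx":0.855,"dy":0.01,"dz":0,"jaw":-1}]'
python3 -m creep '[{"wx":0,"wy":0,"wz":0,"dx":0,"dy":0,"dz":0,"jaw":1},{"wx":0,"wy":0,"wz":0,"dx":0,"dy":0,"dz":0,"jaw":1},{"wx":0,"wy":0,"wz":0,"dx":0,"dy":0,"dz":0,"jaw":1},{"wx":0,"wy":0,"wz":0,"dx":0,"dy":0,"dz":0,"jaw":1},{"wx":0,"wy":0,"wz":0,"dx":0,"dy":0,"dz":0,"jaw":1}]' 30
python3 - <<'E'
from look import *
show();o,p,R=now(); A=tuple(p)+(11.4,)
plan([A[:2]+(150,11.4),(461.5,132.5,150,-2.8),(461.5,132.5,A[2]+59.,-2.8)],A)
E
```

```text
time_s: 6.3
tcp_pos: [434.1, -126.7, 9.9]
orientation: [0.447, 0.549, -0.447, 0.547]
force: [0.1, -0.5, -0.1]
finger_gap: 91.7
time_s: 6.8
tcp_pos: [435.5, -128.5, 11.6]
orientation: [0.448, 0.547, -0.447, 0.548]
force: [-1.2, -0.0, -0.4]
finger_gap: 56.1
t 6.8 tcp [ 435.5 -128.5   11.6] phi 11.4 xaxis [ 0.001 -0.    -1.   ] gap 56.1 F [-1.2 -0.  -0.4] q [ 0.17  0.49  0.07  2.18 -0.07  0.48  0.49]
4 {"wx":0,"wy":0,"wz":0,"dx":-.923,"dy":0,"dz":.0}
 -- at (np.float64(435.51098246234574), np.float64(-128.48777467226935), 150, 11.4)
3 {"wx":.039,"wy":0,"wz":0,"dx":0,"dy":.257,"dz":-.836}
4 {"wx":.039,"wy":0,"wz":0,"dx":0,"dy":.152,"dz":-.861}
 -- at (461.5, 132.5, 150, -2.8)
3 {"wx":0,"wy":0,"wz":0,"dx":.529,"dy":0,"dz":.0}
 -- at (461.5, 132.5, np.float64(70.61539909632924), -2.8)
```

```bash

python3 -m creep '[{"wx":0,"wy":0,"wz":0,"dx":0,"dy":0,"dz":0,"jaw":1},{"wx":0,"wy":0,"wz":0,"dx":-0.33,"dy":0,"dz":0,"jaw":1},{"wx":0,"wy":0,"wz":0,"dx":-0.66,"dy":0,"dz":0,"jaw":1},{"wx":0,"wy":0,"wz":0,"dx":-0.923,"dy":0,"dz":0,"jaw":1},{"wx":0,"wy":0,"wz":0,"dx":-0.923,"dy":0,"dz":0,"jaw":1}]'
python3 -m creep '[{"wx":0.039,"wy":0,"wz":0,"dx":0,"dy":0.257,"dz":-0.836,"jaw":1},{"wx":0.039,"wy":0,"wz":0,"dx":0,"dy":0.257,"dz":-0.836,"jaw":1},{"wx":0.039,"wy":0,"wz":0,"dx":0,"dy":0.257,"dz":-0.836,"jaw":1}]'
python3 -m creep '[{"wx":0.039,"wy":0,"wz":0,"dx":0,"dy":0.152,"dz":-0.861,"jaw":1},{"wx":0.039,"wy":0,"wz":0,"dx":0,"dy":0.152,"dz":-0.861,"jaw":1},{"wx":0.039,"wy":0,"wz":0,"dx":0,"dy":0.152,"dz":-0.861,"jaw":1},{"wx":0.039,"wy":0,"wz":0,"dx":0,"dy":0.152,"dz":-0.861,"jaw":1},{"wx":0.039,"wy":0,"wz":0,"dx":0,"dy":0.152,"dz":-0.861,"jaw":1}]'
python3 -m creep '[{"wx":0,"wy":0,"wz":0,"dx":0,"dy":0,"dz":0,"jaw":1},{"wx":0,"wy":0,"wz":0,"dx":0,"dy":0,"dz":0,"jaw":1},{"wx":0,"wy":0,"wz":0,"dx":0,"dy":0,"dz":0,"jaw":1}]'
python3 - <<'E'
from look import *
show(); plan([(461.5,132.5,70.5,-2.8)])
E
```

```text
time_s: 7.3
tcp_pos: [438.8, -129.3, 154.3]
orientation: [0.449, 0.544, -0.446, 0.55]
force: [0.6, -1.0, -2.0]
finger_gap: 53.8
time_s: 7.6
tcp_pos: [446.9, 5.0, 148.5]
orientation: [0.48, 0.52, -0.48, 0.519]
force: [-0.2, 0.0, -1.9]
finger_gap: 53.7
time_s: 8.1
tcp_pos: [459.4, 133.2, 148.1]
orientation: [-0.51, -0.49, 0.511, -0.489]
force: [1.2, 0.3, -1.8]
finger_gap: 54.2
time_s: 8.4
tcp_pos: [460.6, 131.4, 149.3]
orientation: [-0.512, -0.488, 0.512, -0.488]
force: [-0.5, -0.5, -2.6]
finger_gap: 53.5
t 8.4 tcp [460.6 131.4 149.3] phi -2.7 xaxis [-0. -0. -1.] gap 53.5 F [-0.5 -0.5 -2.6] q [-0.3   0.27 -0.03  2.05  0.01  0.82 -0.39]
3 {"wx":0,"wy":0,"wz":0,"dx":.525,"dy":.006,"dz":-.008}
 -- at (461.5, 132.5, 70.5, -2.8)
```

```bash

python3 -m creep '[{"wx":0,"wy":0,"wz":0,"dx":0.25,"dy":0,"dz":0,"jaw":1},{"wx":0,"wy":0,"wz":0,"dx":0.42,"dy":0.006,"dz":-0.008,"jaw":1},{"wx":0,"wy":0,"wz":0,"dx":0.5,"dy":0.006,"dz":-0.008,"jaw":1},{"wx":0,"wy":0,"wz":0,"dx":0.53,"dy":0.006,"dz":-0.008,"jaw":1},{"wx":0,"wy":0,"wz":0,"dx":0.53,"dy":0.006,"dz":-0.008,"jaw":1}]'
python3 -m creep '[{"wx":0,"wy":0,"wz":0,"dx":0,"dy":0,"dz":0,"jaw":1},{"wx":0,"wy":0,"wz":0,"dx":0,"dy":0,"dz":0,"jaw":-1},{"wx":0,"wy":0,"wz":0,"dx":0,"dy":0,"dz":0,"jaw":-1},{"wx":0,"wy":0,"wz":0,"dx":0,"dy":0,"dz":0,"jaw":-1},{"wx":0,"wy":0,"wz":0,"dx":0,"dy":0,"dz":0,"jaw":-1}]'
python3 - <<'E'
from look import *
show();o,p,R=now(); A=tuple(p)+(-2.8,)
plan([A[:2]+(150,-2.8),(679.4,155.7,150,-10.2)],A)
E
```

```text
time_s: 8.9
tcp_pos: [461.8, 133.5, 70.4]
orientation: [-0.511, -0.488, 0.511, -0.488]
force: [1.3, 0.1, -1.7]
finger_gap: 53.8
time_s: 9.4
tcp_pos: [461.9, 134.0, 70.3]
orientation: [0.511, 0.489, -0.511, 0.489]
force: [0.6, 0.3, -0.2]
finger_gap: 80.9
t 9.4 tcp [461.9 134.   70.3] phi -2.6 xaxis [ 0.001  0.    -1.   ] gap 80.9 F [ 0.6  0.3 -0.2] q [-0.31  0.4  -0.03  2.1   0.02  0.64 -0.4 ]
3 {"wx":0,"wy":0,"wz":0,"dx":-.531,"dy":0,"dz":.0}
 -- at (np.float64(461.9387324823703), np.float64(134.00805055485552), 150, -2.8)
3 {"wx":.021,"wy":0,"wz":0,"dx":0,"dy":.72,"dz":-.108}
4 {"wx":.021,"wy":0,"wz":0,"dx":0,"dy":.712,"dz":-.154}
 -- at (679.4, 155.7, 150, -10.2)
```

```bash

python3 -m creep '[{"wx":0,"wy":0,"wz":0,"dx":-0.25,"dy":0,"dz":0,"jaw":-1},{"wx":0,"wy":0,"wz":0,"dx":-0.53,"dy":0,"dz":0,"jaw":-1},{"wx":0,"wy":0,"wz":0,"dx":-0.53,"dy":0,"dz":0,"jaw":-1}]'
python3 -m creep '[{"wx":0.021,"wy":0,"wz":0,"dx":0,"dy":0.72,"dz":-0.108,"jaw":-1},{"wx":0.021,"wy":0,"wz":0,"dx":0,"dy":0.72,"dz":-0.108,"jaw":-1},{"wx":0.021,"wy":0,"wz":0,"dx":0,"dy":0.72,"dz":-0.108,"jaw":-1}]'
python3 -m creep '[{"wx":0.021,"wy":0,"wz":0,"dx":0,"dy":0.712,"dz":-0.154,"jaw":-1},{"wx":0.021,"wy":0,"wz":0,"dx":0,"dy":0.712,"dz":-0.154,"jaw":-1},{"wx":0.021,"wy":0,"wz":0,"dx":0,"dy":0.712,"dz":-0.154,"jaw":-1},{"wx":0.021,"wy":0,"wz":0,"dx":0,"dy":0.712,"dz":-0.154,"jaw":-1},{"wx":0.021,"wy":0,"wz":0,"dx":0,"dy":0.712,"dz":-0.154,"jaw":-1}]'
python3 - <<'E'
from look import *
im=optics.read_camera("top"); cv2.imwrite("pics/top2.png",im[:,:,::-1]); p=optics.camera_params("top")
try:
    v,e=detect(im,p,"b",(190,200,330,305),z0=58); print("b",v,np.degrees(v[2]),e)
except Exception as x: print(x)
wrist("wc"); show(); plan([(679.4,155.7,10,-10.2)])
E
```

```text
time_s: 9.7
tcp_pos: [465.6, 135.2, 154.5]
orientation: [0.514, 0.487, -0.508, 0.49]
force: [0.7, 1.0, 0.8]
finger_gap: 91.9
time_s: 10.0
tcp_pos: [575.4, 145.3, 149.5]
orientation: [0.529, 0.47, -0.526, 0.472]
force: [-0.8, -0.6, 0.4]
finger_gap: 92.0
time_s: 10.5
tcp_pos: [677.1, 156.3, 148.5]
orientation: [-0.541, -0.454, 0.543, -0.453]
force: [-1.0, 0.2, 0.3]
finger_gap: 91.4
b [463.00037682 136.07200424   1.49857989] 85.86230318871854 0.8090573757788041
t 10.6 tcp [677.2 156.5 149.4] phi -10.1 xaxis [-0.002  0.    -1.   ] gap 92.3 F [ 0.2 -0.2 -0.3] q [-0.28  0.62  0.02  1.5  -0.01  1.02 -0.43]
4 {"wx":.001,"wy":0,"wz":0,"dx":.929,"dy":.017,"dz":.002}
 -- at (679.4, 155.7, 10, -10.2)
```

View pics/top2.png

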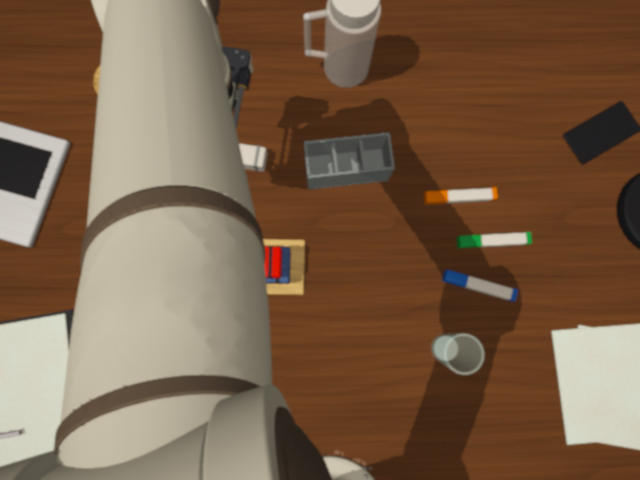

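The arm hides part of the pile, but red sits on blue at about (278,265). The orange marker has been knocked from (477,193) to (461,195), so I'll measure the markers again later. Now grip the white case.

```bash

python3 -m creep '[{"wx":0,"wy":0,"wz":0,"dx":0.3,"dy":0.01,"dz":0,"jaw":-1},{"wx":0,"wy":0,"wz":0,"dx":0.6,"dy":0.017,"dz":0,"jaw":-1},{"wx":0,"wy":0,"wz":0,"dx":0.85,"dy":0.017,"dz":0,"jaw":-1},{"wx":0,"wy":0,"wz":0,"dx":0.93,"dy":0.017,"dz":0,"jaw":-1},{"wx":0,"wy":0,"wz":0,"dx":0.93,"dy":0.017,"dz":0,"jaw":-1}]'
python3 -m creep '[{"wx":0,"wy":0,"wz":0,"dx":0,"dy":0,"dz":0,"jaw":1},{"wx":0,"wy":0,"wz":0,"dx":0,"dy":0,"dz":0,"jaw":1},{"wx":0,"wy":0,"wz":0,"dx":0,"dy":0,"dz":0,"jaw":1},{"wx":0,"wy":0,"wz":0,"dx":0,"dy":0,"dz":0,"jaw":1},{"wx":0,"wy":0,"wz":0,"dx":0,"dy":0,"dz":0,"jaw":1}]' 25
python3 -m creep '[{"wx":0,"wy":0,"wz":0,"dx":0,"dy":0,"dz":0,"jaw":1},{"wx":0,"wy":0,"wz":0,"dx":0,"dy":0,"dz":0,"jaw":1},{"wx":0,"wy":0,"wz":0,"dx":0,"dy":0,"dz":0,"jaw":1},{"wx":0,"wy":0,"wz":0,"dx":0,"dy":0,"dz":0,"jaw":1}]'
python3 - <<'E'
from look import *
show();o,p,R=now(); A=tuple(p)+(-10.2,)
plan([A[:2]+(155,-10.2),(461.6,132.8,155,-2.8)],A)
E
```

```text
time_s: 11.1
tcp_pos: [679.1, 155.7, 8.4]
orientation: [-0.541, -0.455, 0.543, -0.453]
force: [-0.2, 0.2, 0.3]
finger_gap: 91.7
time_s: 11.6
tcp_pos: [681.9, 156.0, 10.8]
orientation: [0.543, 0.454, -0.542, 0.454]
force: [0.1, 0.7, -0.6]
finger_gap: 56.3
time_s: 12.0
tcp_pos: [681.1, 156.0, 9.9]
orientation: [-0.542, -0.454, 0.542, -0.454]
force: [-1.3, -0.7, 2.1]
finger_gap: 39.6
t 12.0 tcp [681.1 156.    9.9] phi -10.1 xaxis [-0.001  0.    -1.   ] gap 39.6 F [-1.3 -0.7  2.1] q [-0.27  0.79  0.01  1.55 -0.01  0.8  -0.43]
4 {"wx":0,"wy":0,"wz":0,"dx":-.967,"dy":0,"dz":.0}
 -- at (np.float64(681.1470397245822), np.float64(155.99330967653236), 155, -10.2)
3 {"wx":-.021,"wy":0,"wz":0,"dx":0,"dy":-.707,"dz":.206}
4 {"wx":-.021,"wy":0,"wz":0,"dx":0,"dy":-.718,"dz":.16}
 -- at (461.6, 132.8, 155, -2.8)
```

```bash

python3 -m creep '[{"wx":0,"wy":0,"wz":0,"dx":-0.33,"dy":0,"dz":0,"jaw":1},{"wx":0,"wy":0,"wz":0,"dx":-0.66,"dy":0,"dz":0,"jaw":1},{"wx":0,"wy":0,"wz":0,"dx":-0.99,"dy":0,"dz":0,"jaw":1},{"wx":0,"wy":0,"wz":0,"dx":-1,"dy":0,"dz":0,"jaw":1}]'
python3 -m creep '[{"wx":-0.021,"wy":0,"wz":0,"dx":0,"dy":-0.707,"dz":0.206,"jaw":1},{"wx":-0.021,"wy":0,"wz":0,"dx":0,"dy":-0.707,"dz":0.206,"jaw":1},{"wx":-0.021,"wy":0,"wz":0,"dx":0,"dy":-0.707,"dz":0.206,"jaw":1}]'
python3 -m creep '[{"wx":-0.021,"wy":0,"wz":0,"dx":0,"dy":-0.718,"dz":0.16,"jaw":1},{"wx":-0.021,"wy":0,"wz":0,"dx":0,"dy":-0.718,"dz":0.16,"jaw":1},{"wx":-0.021,"wy":0,"wz":0,"dx":0,"dy":-0.718,"dz":0.16,"jaw":1},{"wx":-0.021,"wy":0,"wz":0,"dx":0,"dy":-0.718,"dz":0.16,"jaw":1},{"wx":-0.021,"wy":0,"wz":0,"dx":0,"dy":-0.718,"dz":0.16,"jaw":1}]'
python3 -m creep '[{"wx":0,"wy":0,"wz":0,"dx":0,"dy":0,"dz":0,"jaw":1},{"wx":0,"wy":0,"wz":0,"dx":0,"dy":0,"dz":0,"jaw":1},{"wx":0,"wy":0,"wz":0,"dx":0,"dy":0,"dz":0,"jaw":1}]'
python3 - <<'E'
from look import *
show(); plan([(461.7,133,111,-2.8)])
E
```

```text
time_s: 12.4
tcp_pos: [687.0, 157.1, 168.8]
orientation: [0.547, 0.452, -0.538, 0.456]
force: [1.7, 0.6, -0.7]
finger_gap: 39.8
time_s: 12.7
tcp_pos: [563.6, 142.9, 157.3]
orientation: [-0.524, -0.473, 0.53, -0.47]
force: [0.2, 0.3, -1.1]
finger_gap: 39.8
time_s: 13.2
tcp_pos: [463.6, 132.5, 160.5]
orientation: [0.512, 0.488, -0.51, 0.489]
force: [1.5, 0.3, -1.1]
finger_gap: 39.8
time_s: 13.5
tcp_pos: [462.7, 132.3, 159.8]
orientation: [0.511, 0.489, -0.511, 0.489]
force: [0.1, 0.1, -2.0]
finger_gap: 39.8
t 13.5 tcp [462.7 132.3 159.8] phi -2.6 xaxis [ 0.  0. -1.] gap 39.8 F [ 0.1  0.1 -2. ] q [-0.3   0.26 -0.04  2.04  0.01  0.85 -0.39]
2 {"wx":.001,"wy":0,"wz":0,"dx":.325,"dy":-.007,"dz":-.004}
 -- at (461.7, 133, 111, -2.8)
```

```bash

python3 -m creep '[{"wx":0,"wy":0,"wz":0,"dx":0.15,"dy":-0.006,"dz":-0.004,"jaw":1},{"wx":0,"wy":0,"wz":0,"dx":0.27,"dy":-0.006,"dz":-0.004,"jaw":1},{"wx":0,"wy":0,"wz":0,"dx":0.325,"dy":-0.006,"dz":-0.004,"jaw":1},{"wx":0,"wy":0,"wz":0,"dx":0.33,"dy":-0.006,"dz":-0.004,"jaw":1},{"wx":0,"wy":0,"wz":0,"dx":0.33,"dy":-0.006,"dz":-0.004,"jaw":1}]'
python3 -m creep '[{"wx":0,"wy":0,"wz":0,"dx":0,"dy":0,"dz":0,"jaw":1},{"wx":0,"wy":0,"wz":0,"dx":0,"dy":0,"dz":0,"jaw":-1},{"wx":0,"wy":0,"wz":0,"dx":0,"dy":0,"dz":0,"jaw":-1},{"wx":0,"wy":0,"wz":0,"dx":0,"dy":0,"dz":0,"jaw":-1},{"wx":0,"wy":0,"wz":0,"dx":0,"dy":0,"dz":0,"jaw":-1}]'
python3 - <<'E'
from look import *
show();o,p,R=now(); A=tuple(p)+(-2.8,)
plan([A[:2]+(185,-2.8),(613.4,351.6,185,-2.1),(613.4,351.6,100,-2.1)],A)
E
```

```text
time_s: 14.0
tcp_pos: [461.4, 132.9, 110.5]
orientation: [-0.511, -0.489, 0.511, -0.489]
force: [0.7, 0.4, -0.8]
finger_gap: 40.0
time_s: 14.5
tcp_pos: [461.2, 132.9, 110.7]
orientation: [0.511, 0.489, -0.511, 0.489]
force: [0.1, -0.4, -0.9]
finger_gap: 67.4
t 14.5 tcp [461.2 132.9 110.7] phi -2.6 xaxis [ 0.  0. -1.] gap 67.4 F [ 0.1 -0.4 -0.9] q [-0.31  0.33 -0.04  2.08  0.02  0.73 -0.4 ]
3 {"wx":0,"wy":0,"wz":0,"dx":-.495,"dy":0,"dz":.0}
 -- at (np.float64(461.2329999334313), np.float64(132.94840428364728), 185, -2.8)
3 {"wx":-.002,"wy":0,"wz":0,"dx":0,"dy":.471,"dz":-.753}
4 {"wx":-.002,"wy":0,"wz":0,"dx":0,"dy":.476,"dz":-.75}
 -- at (613.4, 351.6, 185, -2.1)
3 {"wx":0,"wy":0,"wz":0,"dx":.567,"dy":0,"dz":.0}
 -- at (613.4, 351.6, 100, -2.1)
```

```bash

python3 -m creep '[{"wx":0,"wy":0,"wz":0,"dx":-0.25,"dy":0,"dz":0,"jaw":-1},{"wx":0,"wy":0,"wz":0,"dx":-0.5,"dy":0,"dz":0,"jaw":-1},{"wx":0,"wy":0,"wz":0,"dx":-0.5,"dy":0,"dz":0,"jaw":-1}]'
python3 -m creep '[{"wx":-0.002,"wy":0,"wz":0,"dx":0,"dy":0.471,"dz":-0.753,"jaw":-1},{"wx":-0.002,"wy":0,"wz":0,"dx":0,"dy":0.471,"dz":-0.753,"jaw":-1},{"wx":-0.002,"wy":0,"wz":0,"dx":0,"dy":0.471,"dz":-0.753,"jaw":-1}]'
python3 -m creep '[{"wx":-0.002,"wy":0,"wz":0,"dx":0,"dy":0.476,"dz":-0.75,"jaw":-1},{"wx":-0.002,"wy":0,"wz":0,"dx":0,"dy":0.476,"dz":-0.75,"jaw":-1},{"wx":-0.002,"wy":0,"wz":0,"dx":0,"dy":0.476,"dz":-0.75,"jaw":-1},{"wx":-0.002,"wy":0,"wz":0,"dx":0,"dy":0.476,"dz":-0.75,"jaw":-1}]'
python3 -m creep '[{"wx":0,"wy":0,"wz":0,"dx":0.3,"dy":0,"dz":0,"jaw":-1},{"wx":0,"wy":0,"wz":0,"dx":0.57,"dy":0,"dz":0,"jaw":-1},{"wx":0,"wy":0,"wz":0,"dx":0.57,"dy":0,"dz":0,"jaw":-1},{"wx":0,"wy":0,"wz":0,"dx":0.57,"dy":0,"dz":0,"jaw":-1}]'
python3 - <<'E'
from look import *
show(); plan([(613.4,351.6,6,-2.1)])
im=optics.read_camera("top"); cv2.imwrite("pics/top3.png",im[:,:,::-1]); p=optics.camera_params("top")
try:
    v,e=detect(im,p,"c",(190,200,330,305),z0=100); print("c",v,np.degrees(v[2]),e)
    v,e=detect(im,p,"b",(190,200,330,305),z0=58); print("b",v,np.degrees(v[2]),e)
except Exception as x: print(x)
cv2.imwrite("pics/crop3.png",cv2.resize(im[190:320,90:340,::-1],None,fx=3,fy=3,interpolation=cv2.INTER_CUBIC))
E
```

```text
time_s: 14.8
tcp_pos: [464.6, 134.1, 190.2]
orientation: [0.514, 0.487, -0.508, 0.49]
force: [0.5, 0.2, -0.3]
finger_gap: 89.9
time_s: 15.1
tcp_pos: [537.9, 245.7, 185.3]
orientation: [0.51, 0.491, -0.509, 0.49]
force: [0.5, -0.1, -1.3]
finger_gap: 91.8
time_s: 15.5
tcp_pos: [612.4, 357.5, 183.4]
orientation: [0.507, 0.494, -0.507, 0.492]
force: [-0.1, -0.2, 0.2]
finger_gap: 91.9
time_s: 15.9
tcp_pos: [611.6, 351.0, 99.3]
orientation: [-0.507, -0.492, 0.509, -0.492]
force: [0.7, 0.9, 0.1]
finger_gap: 91.9
t 15.9 tcp [611.6 351.   99.3] phi -1.9 xaxis [-0.002 -0.002 -1.   ] gap 91.9 F [0.7 0.9 0.1] q [-0.51  0.69 -0.07  1.5   0.05  0.96 -0.63]
3 {"wx":.001,"wy":.001,"wz":.001,"dx":.622,"dy":.013,"dz":-.005}
 -- at (613.4, 351.6, 6, -2.1)
c [454.90433082 135.07223925  -1.44596358] -82.84761018627471 0.1733461896638399
b [462.52178393 135.6148719    1.50941152] 86.48290950858066 0.07556926362825206
```

View pics/crop3.png

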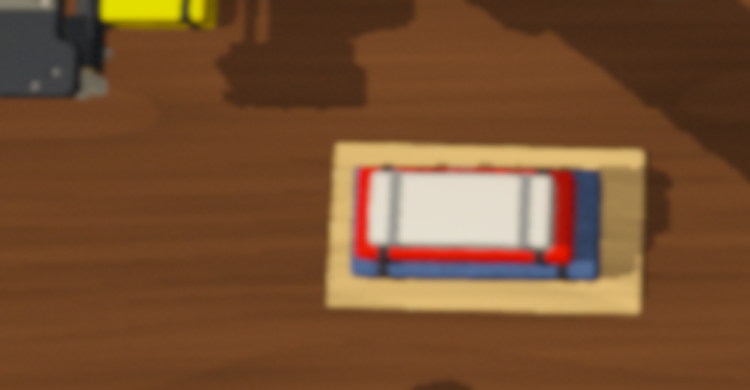

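```bash

python3 -m creep '[{"wx":0,"wy":0,"wz":0,"dx":0.3,"dy":0.008,"dz":0,"jaw":-1},{"wx":0,"wy":0,"wz":0,"dx":0.5,"dy":0.008,"dz":0,"jaw":-1},{"wx":0,"wy":0,"wz":0,"dx":0.61,"dy":0.008,"dz":0,"jaw":-1},{"wx":0,"wy":0,"wz":0,"dx":0.615,"dy":0.008,"dz":0,"jaw":-1},{"wx":0,"wy":0,"wz":0,"dx":0.615,"dy":0.008,"dz":0,"jaw":-1}]'
python3 -m creep '[{"wx":0,"wy":0,"wz":0,"dx":0,"dy":0,"dz":0,"jaw":1},{"wx":0,"wy":0,"wz":0,"dx":0,"dy":0,"dz":0,"jaw":1},{"wx":0,"wy":0,"wz":0,"dx":0,"dy":0,"dz":0,"jaw":1},{"wx":0,"wy":0,"wz":0,"dx":0,"dy":0,"dz":0,"jaw":1},{"wx":0,"wy":0,"wz":0,"dx":0,"dy":0,"dz":0,"jaw":1}]' 25
python3 -m creep '[{"wx":0,"wy":0,"wz":0,"dx":0,"dy":0,"dz":0,"jaw":1},{"wx":0,"wy":0,"wz":0,"dx":0,"dy":0,"dz":0,"jaw":1},{"wx":0,"wy":0,"wz":0,"dx":0,"dy":0,"dz":0,"jaw":1},{"wx":0,"wy":0,"wz":0,"dx":0,"dy":0,"dz":0,"jaw":1},{"wx":0,"wy":0,"wz":0,"dx":0,"dy":0,"dz":0,"jaw":1}]'
python3 - <<'E'
from look import *
p=optics.camera_params("top")
C=[ray((u/3+90-.33,v/3+190-.33),136,p) for u,v in((369,171),(553,173),(553,247),(369,246))]; print(np.round(C,1),np.mean(C,0))
show();o,q,R=now(); A=tuple(q)+(-2.1,)
c=np.mean(C,0)
plan([A[:2]+(145,-2.1),(520,221,185,-2.5),(c[0],c[1],185,-3)],A)
E
```

```text
time_s: 16.45
tcp_pos: [615.0, 352.9, 9.8]
orientation: [0.509, 0.492, -0.507, 0.492]
force: [0.0, 0.5, -0.0]
finger_gap: 91.9
time_s: 16.95
tcp_pos: [613.7, 352.2, 8.0]
orientation: [0.508, 0.492, -0.508, 0.492]
force: [0.1, 0.5, 0.7]
finger_gap: 56.0
time_s: 17.45
tcp_pos: [613.5, 352.1, 7.6]
orientation: [-0.508, -0.492, 0.508, -0.492]
force: [-0.0, -0.1, 0.2]
finger_gap: 27.4
[[483.  181.5 136. ]
 [479.7  79.5 136. ]
 [438.4  79.9 136. ]
 [441.3 181.2 136. ]] [460.62233983 130.54860448 136.        ]
t 17.45 tcp [613.5 352.1   7.6] phi -1.9 xaxis [-0. -0. -1.] gap 27.4 F [-0.  -0.1  0.2] q [-0.52  0.81 -0.06  1.52  0.06  0.81 -0.64]
4 {"wx":0,"wy":0,"wz":0,"dx":-.916,"dy":0,"dz":.0}
 -- at (np.float64(613.5401831566736), np.float64(352.10681891457114), 145, -2.1)
5 {"wx":.002,"wy":0,"wz":0,"dx":-.267,"dy":-.591,"dz":.896}
 -- at (520, 221, 185, -2.5)
4 {"wx":.003,"wy":0,"wz":0,"dx":0,"dy":-.369,"dz":.62}
 -- at (np.float64(460.62233983465234), np.float64(130.54860448234714), 185, -3)
```

```bash

python3 -m creep '[{"wx":0,"wy":0,"wz":0,"dx":-0.33,"dy":0,"dz":0,"jaw":1},{"wx":0,"wy":0,"wz":0,"dx":-0.66,"dy":0,"dz":0,"jaw":1},{"wx":0,"wy":0,"wz":0,"dx":-0.916,"dy":0,"dz":0,"jaw":1},{"wx":0,"wy":0,"wz":0,"dx":-0.916,"dy":0,"dz":0,"jaw":1}]'
python3 -m creep '[{"wx":0.002,"wy":0,"wz":0,"dx":-0.267,"dy":-0.591,"dz":0.896,"jaw":1},{"wx":0.002,"wy":0,"wz":0,"dx":-0.267,"dy":-0.591,"dz":0.896,"jaw":1},{"wx":0.002,"wy":0,"wz":0,"dx":-0.267,"dy":-0.591,"dz":0.896,"jaw":1},{"wx":0.002,"wy":0,"wz":0,"dx":-0.267,"dy":-0.591,"dz":0.896,"jaw":1}]'
python3 -m creep '[{"wx":0.003,"wy":0,"wz":0,"dx":0,"dy":-0.369,"dz":0.62,"jaw":1},{"wx":0.003,"wy":0,"wz":0,"dx":0,"dy":-0.369,"dz":0.62,"jaw":1},{"wx":0.003,"wy":0,"wz":0,"dx":0,"dy":-0.369,"dz":0.62,"jaw":1},{"wx":0.003,"wy":0,"wz":0,"dx":0,"dy":-0.369,"dz":0.62,"jaw":1}]'
python3 -m creep '[{"wx":0,"wy":0,"wz":0,"dx":0,"dy":0,"dz":0,"jaw":1},{"wx":0,"wy":0,"wz":0,"dx":0,"dy":0,"dz":0,"jaw":1},{"wx":0,"wy":0,"wz":0,"dx":0,"dy":0,"dz":0,"jaw":1}]'
python3 - <<'E'
from look import *
show(); plan([(460.8,131.5,144.5,-2.8)])
E
```

```text
time_s: 17.85
tcp_pos: [617.8, 354.7, 153.0]
orientation: [0.513, 0.491, -0.504, 0.493]
force: [0.9, -0.1, 1.3]
finger_gap: 27.8
time_s: 18.25
tcp_pos: [518.3, 215.5, 185.1]
orientation: [-0.509, -0.489, 0.512, -0.49]
force: [0.5, -0.8, -0.1]
finger_gap: 28.0
time_s: 18.65
tcp_pos: [461.1, 128.4, 185.0]
orientation: [-0.512, -0.487, 0.513, -0.487]
force: [0.1, 0.4, -0.8]
finger_gap: 28.1
time_s: 18.95
tcp_pos: [462.4, 131.3, 185.0]
orientation: [0.512, 0.488, -0.511, 0.488]
force: [1.3, 0.1, -0.8]
finger_gap: 27.3
t 18.95 tcp [462.4 131.3 185. ] phi -2.6 xaxis [ 0.  0. -1.] gap 27.3 F [ 1.3  0.1 -0.8] q [-0.29  0.22 -0.05  2.02  0.01  0.9  -0.39]
2 {"wx":.001,"wy":0,"wz":0,"dx":.27,"dy":-.011,"dz":.0}
 -- at (460.8, 131.5, 144.5, -2.8)
```

```bash

python3 -m creep '[{"wx":0,"wy":0,"wz":0,"dx":0.12,"dy":-0.011,"dz":0,"jaw":1},{"wx":0,"wy":0,"wz":0,"dx":0.22,"dy":-0.011,"dz":0,"jaw":1},{"wx":0,"wy":0,"wz":0,"dx":0.27,"dy":-0.011,"dz":0,"jaw":1},{"wx":0,"wy":0,"wz":0,"dx":0.27,"dy":-0.011,"dz":0,"jaw":1},{"wx":0,"wy":0,"wz":0,"dx":0.27,"dy":-0.011,"dz":0,"jaw":1}]'
python3 -m creep '[{"wx":0,"wy":0,"wz":0,"dx":0,"dy":0,"dz":0,"jaw":1},{"wx":0,"wy":0,"wz":0,"dx":0,"dy":0,"dz":0,"jaw":-1},{"wx":0,"wy":0,"wz":0,"dx":0,"dy":0,"dz":0,"jaw":-1},{"wx":0,"wy":0,"wz":0,"dx":0,"dy":0,"dz":0,"jaw":-1},{"wx":0,"wy":0,"wz":0,"dx":0,"dy":0,"dz":0,"jaw":-1}]'
python3 -m creep '[{"wx":0,"wy":0,"wz":0,"dx":-0.2,"dy":0,"dz":0,"jaw":-1},{"wx":0,"wy":0,"wz":0,"dx":-0.5,"dy":0,"dz":0,"jaw":-1},{"wx":0,"wy":0,"wz":0,"dx":-0.5,"dy":0,"dz":0,"jaw":-1},{"wx":0,"wy":0,"wz":0,"dx":-0.5,"dy":0,"dz":0,"jaw":-1}]'
python3 - <<'E'
from look import *
show(); im=optics.read_camera("top"); cv2.imwrite("pics/top4.png",im[:,:,::-1]); p=optics.camera_params("top")
for k,r in dict(m1=(450,225,540,256),m2=(415,178,522,212),m3=(435,262,525,308)).items():
    v,e=detect(im,p,k,r); print(k,np.round(v[:2],1),"yaw deg",round(np.degrees(v[2]),1),"resid",round(e,3))
E
```

```text
time_s: 19.45
tcp_pos: [460.4, 130.5, 144.7]
orientation: [0.512, 0.488, -0.512, 0.488]
force: [-0.2, 0.7, -1.1]
finger_gap: 27.7
time_s: 19.95
tcp_pos: [460.2, 130.0, 144.8]
orientation: [0.512, 0.488, -0.512, 0.488]
force: [0.3, 0.4, 0.5]
finger_gap: 54.9
time_s: 20.35
tcp_pos: [461.0, 130.2, 220.8]
orientation: [0.513, 0.487, -0.511, 0.488]
force: [0.5, -0.2, 0.0]
finger_gap: 87.4
t 20.35 tcp [461.  130.2 220.8] phi -2.8 xaxis [ 0.003  0.001 -1.   ] gap 87.4 F [ 0.5 -0.2  0. ] q [-0.29  0.17 -0.05  1.99  0.01  0.98 -0.39]
m1 [ 501.7 -339.6] yaw deg -88.3 resid 0.046
m2 [ 592.5 -278.8] yaw deg -89.4 resid 0.098
m3 [ 414.  -305.4] yaw deg 72.5 resid 0.084
```

View pics/top4.png

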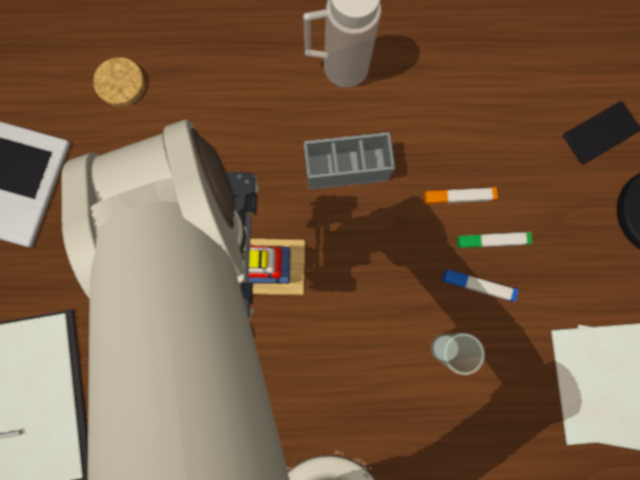

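The markers fit as 140 × 22 bars lying along y, with orange now at (461,195), and the pile is nested. Next is the orange marker, which I'll grip near its +y end.

```bash

python3 - <<'E'
from look import *
A=(461,130.2,219.7,-2.8)
plan([(592,-233.8,120,.6),(592,-233.8,4,.6)],A)
E
```

```text
3 {"wx":-.006,"wy":0,"wz":0,"dx":.222,"dy":.33,"dz":.794}
3 {"wx":-.006,"wy":0,"wz":0,"dx":.222,"dy":.315,"dz":.8}
4 {"wx":-.006,"wy":0,"wz":0,"dx":.222,"dy":.299,"dz":.806}
 -- at (592, -233.8, 120, 0.6)
4 {"wx":0,"wy":0,"wz":0,"dx":.773,"dy":0,"dz":.0}
 -- at (592, -233.8, 4, 0.6)
```

```bash

python3 -m creep '[{"wx":-0.006,"wy":0,"wz":0,"dx":0.222,"dy":0.33,"dz":0.794,"jaw":-1},{"wx":-0.006,"wy":0,"wz":0,"dx":0.222,"dy":0.33,"dz":0.794,"jaw":-1},{"wx":-0.006,"wy":0,"wz":0,"dx":0.222,"dy":0.33,"dz":0.794,"jaw":-1}]' 25
python3 -m creep '[{"wx":-0.006,"wy":0,"wz":0,"dx":0.222,"dy":0.315,"dz":0.8,"jaw":-1},{"wx":-0.006,"wy":0,"wz":0,"dx":0.222,"dy":0.315,"dz":0.8,"jaw":-1},{"wx":-0.006,"wy":0,"wz":0,"dx":0.222,"dy":0.315,"dz":0.8,"jaw":-1}]'
python3 -m creep '[{"wx":-0.006,"wy":0,"wz":0,"dx":0.222,"dy":0.299,"dz":0.806,"jaw":-1},{"wx":-0.006,"wy":0,"wz":0,"dx":0.222,"dy":0.299,"dz":0.806,"jaw":-1},{"wx":-0.006,"wy":0,"wz":0,"dx":0.222,"dy":0.299,"dz":0.806,"jaw":-1},{"wx":-0.006,"wy":0,"wz":0,"dx":0.222,"dy":0.299,"dz":0.806,"jaw":-1},{"wx":-0.006,"wy":0,"wz":0,"dx":0.222,"dy":0.299,"dz":0.806,"jaw":-1}]'
python3 -m creep '[{"wx":0,"wy":0,"wz":0,"dx":0,"dy":0,"dz":0,"jaw":-1},{"wx":0,"wy":0,"wz":0,"dx":0,"dy":0,"dz":0,"jaw":-1}]'
python3 - <<'E'
from look import *
show(); plan([(592,-233.8,4,.6)])
p=optics.camera_params("top"); im=optics.read_camera("top"); cv2.imwrite("pics/top5.png",im[:,:,::-1])
v,e=detect(im,p,"d",(190,200,330,305),z0=136); print("d",v,np.degrees(v[2]),e)
v,e=detect(im,p,"b",(190,200,330,305),z0=58); print("b",v,np.degrees(v[2]),e)
v,e=detect(im,p,"a",(190,200,330,305),z0=8); print("a",v,np.degrees(v[2]),e)
E
```

```text
time_s: 20.7
tcp_pos: [502.9, 5.2, 184.1]
orientation: [-0.507, -0.492, 0.509, -0.492]
force: [0.8, -0.6, 0.3]
finger_gap: 92.2
time_s: 21.0
tcp_pos: [546.3, -116.6, 150.4]
orientation: [-0.502, -0.497, 0.505, -0.496]
force: [-0.6, 0.3, 0.8]
finger_gap: 91.6
time_s: 21.5
tcp_pos: [589.3, -234.3, 117.3]
orientation: [0.498, 0.503, -0.499, 0.5]
force: [0.1, 0.9, -0.1]
finger_gap: 92.0
time_s: 21.7
tcp_pos: [591.1, -231.9, 119.6]
orientation: [0.497, 0.503, -0.497, 0.502]
force: [-0.0, -0.4, -0.3]
finger_gap: 91.9
t 21.7 tcp [ 591.1 -231.9  119.6] phi 0.6 xaxis [-0.     0.001 -1.   ] gap 91.9 F [-0.  -0.4 -0.3] q [ 0.25  0.56  0.11  1.69 -0.08  0.9   0.4 ]
4 {"wx":0,"wy":0,"wz":0,"dx":.771,"dy":.006,"dz":.014}
 -- at (592, -233.8, 4, 0.6)
d [459.99381353 127.20103001   1.49728649] 85.78819656719477 0.11198746890260758
b [462.05405359 134.14429547   1.51972507] 87.07383254915362 0.07525514683674114
a [431.43364509 128.65091957  -1.21860668] -69.82101944900445 0.5999417911940991
```

```bash

python3 -m creep '[{"wx":0,"wy":0,"wz":0,"dx":0.3,"dy":0.005,"dz":0.012,"jaw":-1},{"wx":0,"wy":0,"wz":0,"dx":0.55,"dy":0.005,"dz":0.012,"jaw":-1},{"wx":0,"wy":0,"wz":0,"dx":0.72,"dy":0.005,"dz":0.012,"jaw":-1},{"wx":0,"wy":0,"wz":0,"dx":0.77,"dy":0.005,"dz":0.012,"jaw":-1},{"wx":0,"wy":0,"wz":0,"dx":0.77,"dy":0.005,"dz":0.012,"jaw":0}]'
python3 -m creep '[{"wx":0,"wy":0,"wz":0,"dx":0,"dy":0,"dz":0,"jaw":1},{"wx":0,"wy":0,"wz":0,"dx":0,"dy":0,"dz":0,"jaw":1},{"wx":0,"wy":0,"wz":0,"dx":0,"dy":0,"dz":0,"jaw":1},{"wx":0,"wy":0,"wz":0,"dx":0,"dy":0,"dz":0,"jaw":1},{"wx":0,"wy":0,"wz":0,"dx":0,"dy":0,"dz":0,"jaw":1}]'
python3 -m creep '[{"wx":0,"wy":0,"wz":0,"dx":0,"dy":0,"dz":0,"jaw":1},{"wx":0,"wy":0,"wz":0,"dx":0,"dy":0,"dz":0,"jaw":1},{"wx":0,"wy":0,"wz":0,"dx":0,"dy":0,"dz":0,"jaw":1},{"wx":0,"wy":0,"wz":0,"dx":0,"dy":0,"dz":0,"jaw":1},{"wx":0,"wy":0,"wz":0,"dx":0,"dy":0,"dz":0,"jaw":1}]'
python3 - <<'E'
from look import *
show();A=tuple(now()[1])+(.6,)
# target: compartment -y : k=-1
k=-1; cx,cy=655.8+k*50*-.087,-55.2+k*50*.996; u=np.array([np.cos(np.radians(5)),np.sin(np.radians(5))]); t=np.array([cx,cy])+34*u; print("comp",cx,cy,"tcp",t)
plan([A[:2]+(140,.6),(592,-200,240,-42),(560,-150,240,-85),(600,-130,240,-85,35),(t[0],t[1],240,-85,70),(t[0],t[1],211,-85,70),(t[0],t[1],122,-85,70)],A)
E
```

```text
time_s: 22.25
tcp_pos: [591.3, -234.8, 3.6]
orientation: [0.497, 0.503, -0.498, 0.502]
force: [-0.6, 0.5, 0.4]
finger_gap: 87.4
time_s: 22.75
tcp_pos: [592.2, -236.0, 4.9]
orientation: [0.498, 0.502, -0.498, 0.502]
force: [-0.5, -0.2, -0.1]
finger_gap: 48.0
time_s: 23.25
tcp_pos: [591.8, -235.9, 4.2]
orientation: [0.498, 0.502, -0.498, 0.502]
force: [0.9, -0.4, 0.1]
finger_gap: 21.9
t 23.25 tcp [ 591.8 -235.9    4.2] phi 0.5 xaxis [-0.  0. -1.] gap 21.9 F [ 0.9 -0.4  0.1] q [ 0.27  0.72  0.1   1.72 -0.1   0.7   0.42]
comp 660.15 -105.0 tcp [ 694.02061974 -102.03670475]
4 {"wx":0,"wy":0,"wz":0,"dx":-.906,"dy":0,"dz":.0}
 -- at (np.float64(591.760974289423), np.float64(-235.87408070610377), 140, 0.6)
3 {"wx":.118,"wy":0,"wz":0,"dx":-.333,"dy":.002,"dz":-.12}
4 {"wx":.118,"wy":0,"wz":0,"dx":-.333,"dy":-.042,"dz":-.112}
 -- at (592, -200, 240, -42)
3 {"wx":.119,"wy":0,"wz":0,"dx":0,"dy":-.191,"dz":-.052}
4 {"wx":.119,"wy":0,"wz":0,"dx":0,"dy":-.197,"dz":.021}
 -- at (560, -150, 240, -85)
6! {"wx":0,"wy":.194,"wz":0,"dx":0,"dy":-.11,"dz":-.277}
 -- at (600, -130, 240, -85, 35)
6! {"wx":0,"wy":.194,"wz":0,"dx":.367,"dy":-.131,"dz":-.525}
 -- at (np.float64(694.0206197351193), np.float64(-102.03670474657962), 240, -85, 70)
2 {"wx":0,"wy":0,"wz":0,"dx":.066,"dy":0,"dz":.182}
 -- at (np.float64(694.0206197351193), np.float64(-102.03670474657962), 211, -85, 70)
3 {"wx":0,"wy":0,"wz":0,"dx":.203,"dy":0,"dz":.558}
 -- at (np.float64(694.0206197351193), np.float64(-102.03670474657962), 122, -85, 70)
```

```bash

python3 -m creep '[{"wx":0,"wy":0,"wz":0,"dx":-0.3,"dy":0,"dz":0,"jaw":1},{"wx":0,"wy":0,"wz":0,"dx":-0.6,"dy":0,"dz":0,"jaw":1},{"wx":0,"wy":0,"wz":0,"dx":-0.9,"dy":0,"dz":0,"jaw":1},{"wx":0,"wy":0,"wz":0,"dx":-0.9,"dy":0,"dz":0,"jaw":1}]'
python3 -m creep '[{"wx":0.118,"wy":0,"wz":0,"dx":-0.333,"dy":0,"dz":-0.12,"jaw":1},{"wx":0.118,"wy":0,"wz":0,"dx":-0.333,"dy":0,"dz":-0.12,"jaw":1},{"wx":0.118,"wy":0,"wz":0,"dx":-0.333,"dy":0,"dz":-0.12,"jaw":1}]'
python3 -m creep '[{"wx":0.118,"wy":0,"wz":0,"dx":-0.333,"dy":-0.042,"dz":-0.112,"jaw":1},{"wx":0.118,"wy":0,"wz":0,"dx":-0.333,"dy":-0.042,"dz":-0.112,"jaw":1},{"wx":0.118,"wy":0,"wz":0,"dx":-0.333,"dy":-0.042,"dz":-0.112,"jaw":1}]'
python3 -m creep '[{"wx":0.119,"wy":0,"wz":0,"dx":0,"dy":-0.191,"dz":-0.052,"jaw":1},{"wx":0.119,"wy":0,"wz":0,"dx":0,"dy":-0.191,"dz":-0.052,"jaw":1},{"wx":0.119,"wy":0,"wz":0,"dx":0,"dy":-0.191,"dz":-0.052,"jaw":1}]'
python3 -m creep '[{"wx":0.119,"wy":0,"wz":0,"dx":0,"dy":-0.197,"dz":0.021,"jaw":1},{"wx":0.119,"wy":0,"wz":0,"dx":0,"dy":-0.197,"dz":0.021,"jaw":1},{"wx":0.119,"wy":0,"wz":0,"dx":0,"dy":-0.197,"dz":0.021,"jaw":1}]'
python3 -m creep '[{"wx":0,"wy":0.194,"wz":0,"dx":0,"dy":-0.11,"dz":-0.277,"jaw":1},{"wx":0,"wy":0.194,"wz":0,"dx":0,"dy":-0.11,"dz":-0.277,"jaw":1},{"wx":0,"wy":0.194,"wz":0,"dx":0,"dy":-0.11,"dz":-0.277,"jaw":1},{"wx":0,"wy":0.194,"wz":0,"dx":0,"dy":-0.11,"dz":-0.277,"jaw":1},{"wx":0,"wy":0.194,"wz":0,"dx":0,"dy":-0.11,"dz":-0.277,"jaw":1}]'
python3 -m creep '[{"wx":0,"wy":0,"wz":0,"dx":0,"dy":0,"dz":0,"jaw":1},{"wx":0,"wy":0,"wz":0,"dx":0,"dy":0,"dz":0,"jaw":1}]'
python3 - <<'E'
from look import *
show(); plan([(694,-102,240,-85,70)])
E
```

```text
time_s: 23.65
tcp_pos: [596.7, -237.9, 146.8]
orientation: [0.5, 0.498, -0.496, 0.506]
force: [1.0, 0.1, 0.5]
finger_gap: 22.0
time_s: 23.95
tcp_pos: [593.1, -217.2, 191.1]
orientation: [0.584, 0.4, -0.582, 0.401]
force: [0.5, 1.0, -1.7]
finger_gap: 21.8
time_s: 24.25
tcp_pos: [593.1, -199.3, 240.8]
orientation: [0.648, 0.286, -0.645, 0.287]
force: [0.4, 0.8, -1.6]
finger_gap: 21.8
time_s: 24.55
tcp_pos: [575.3, -173.8, 238.7]
orientation: [-0.688, -0.162, 0.689, -0.161]
force: [-0.1, -0.0, -0.2]
finger_gap: 21.8
time_s: 24.85
tcp_pos: [559.2, -148.8, 238.7]
orientation: [-0.706, -0.031, 0.707, -0.03]
force: [-0.2, -0.3, -0.4]
finger_gap: 21.9
time_s: 25.35
tcp_pos: [597.3, -129.9, 238.0]
orientation: [0.886, 0.039, -0.461, 0.02]
force: [0.7, 0.5, -0.6]
finger_gap: 21.6
time_s: 25.55
tcp_pos: [599.5, -130.0, 239.2]
orientation: [0.886, 0.04, -0.462, 0.02]
force: [-0.1, -0.0, -0.9]
finger_gap: 22.0
t 25.55 tcp [ 599.5 -130.   239.2] phi -84.9 xaxis [ 0.569  0.051 -0.821] gap 22.0 F [-0.1 -0.  -0.9] q [ 0.08  0.13  0.24  2.17 -0.75  0.37 -0.53]
6! {"wx":0,"wy":.195,"wz":.001,"dx":.364,"dy":-.13,"dz":-.532}
 -- at (694, -102, 240, -85, 70)
```

```bash

python3 -m creep '[{"wx":0,"wy":0.195,"wz":0,"dx":0.364,"dy":-0.13,"dz":-0.53,"jaw":1},{"wx":0,"wy":0.195,"wz":0,"dx":0.364,"dy":-0.13,"dz":-0.53,"jaw":1},{"wx":0,"wy":0.195,"wz":0,"dx":0.364,"dy":-0.13,"dz":-0.53,"jaw":1},{"wx":0,"wy":0.195,"wz":0,"dx":0.364,"dy":-0.13,"dz":-0.53,"jaw":1},{"wx":0,"wy":0.195,"wz":0,"dx":0.364,"dy":-0.13,"dz":-0.53,"jaw":1}]'
python3 -m creep '[{"wx":0,"wy":0,"wz":0,"dx":0,"dy":0,"dz":0,"jaw":1},{"wx":0,"wy":0,"wz":0,"dx":0,"dy":0,"dz":0,"jaw":1}]'
python3 - <<'E'
from look import *
show(); plan([(694,-102,240,-85,70)])
im=optics.read_camera("side"); cv2.imwrite("pics/side1.png",im[:,:,::-1])
E
```

```text
time_s: 26.05
tcp_pos: [693.2, -115.2, 267.9]
orientation: [0.933, 0.078, -0.352, 0.012]
force: [0.1, 0.6, -1.5]
finger_gap: 21.9
time_s: 26.25
tcp_pos: [690.5, -119.6, 265.6]
orientation: [0.932, 0.074, -0.355, 0.012]
force: [0.2, 0.1, -1.1]
finger_gap: 21.6
t 26.25 tcp [ 690.5 -119.6  265.6] phi -81.6 xaxis [ 0.738  0.129 -0.663] gap 21.6 F [ 0.2  0.1 -1.1] q [ 0.87  0.3  -0.63  2.1  -1.38  0.2   0.18]
4 {"wx":.001,"wy":.12,"wz":.021,"dx":.146,"dy":-.107,"dz":.104}
 -- at (694, -102, 240, -85, 70)
```

View pics/side1.png

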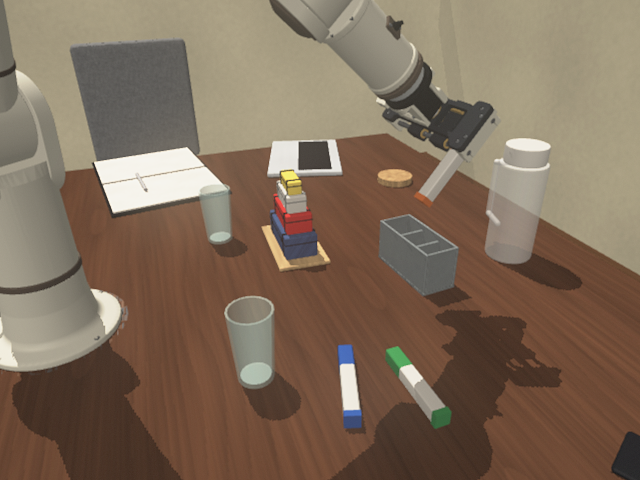

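The arm ran into its joint limits at q5 and q6 when tilting outward, reaching only about 48°. The marker, orange cap down at (425,198), is still held firmly and the pile looks neat. I'll back off and tilt sideways instead, with the tool pointing +y and the jaws along x.

```bash

python3 - <<'E'
from look import *
plan([(600,-130,250,-85,35),(560,-150,250,-85,0)])
plan([(570,-150,250,-40),(580,-150,250,5),(590,-120,250,5,35),(648,32.5,250,5,70)],(560,-150,250,-85,0))
p=optics.camera_params("top"); print("thermos",ray((347,80),0,p))
E
```

```text
3 {"wx":.008,"wy":-.074,"wz":.02,"dx":-.386,"dy":-.006,"dz":.479}
 -- at (600, -130, 250, -85, 35)
6! {"wx":0,"wy":-.194,"wz":0,"dx":-.159,"dy":.11,"dz":.227}
 -- at (560, -150, 250, -85, 0)
3 {"wx":-.125,"wy":0,"wz":0,"dx":0,"dy":.003,"dz":-.033}
4 {"wx":-.125,"wy":0,"wz":0,"dx":0,"dy":.015,"dz":-.03}
 -- at (570, -150, 250, -40)
3 {"wx":-.125,"wy":0,"wz":0,"dx":0,"dy":.026,"dz":-.021}
4 {"wx":-.125,"wy":0,"wz":0,"dx":0,"dy":.032,"dz":-.01}
 -- at (580, -150, 250, 5)
6! {"wx":0,"wy":.194,"wz":0,"dx":0,"dy":.084,"dz":-.193}
 -- at (590, -120, 250, 5, 35)
6! {"wx":0,"wy":.194,"wz":0,"dx":.562,"dy":.474,"dz":-.802}
 -- at (648, 32.5, 250, 5, 70)
thermos [841.38097606 -62.7825848    0.        ]
```

```bash

python3 -m creep '[{"wx":0.008,"wy":-0.074,"wz":0.02,"dx":-0.386,"dy":-0.006,"dz":0.479,"jaw":1},{"wx":0.008,"wy":-0.074,"wz":0.02,"dx":-0.386,"dy":-0.006,"dz":0.479,"jaw":1},{"wx":0.008,"wy":-0.074,"wz":0.02,"dx":-0.386,"dy":-0.006,"dz":0.479,"jaw":1},{"wx":0.008,"wy":-0.074,"wz":0.02,"dx":-0.386,"dy":-0.006,"dz":0.479,"jaw":1},{"wx":0.008,"wy":-0.074,"wz":0.02,"dx":-0.386,"dy":-0.006,"dz":0.479,"jaw":1}]'
python3 -m creep '[{"wx":0,"wy":-0.194,"wz":0,"dx":-0.159,"dy":0.11,"dz":0.227,"jaw":1},{"wx":0,"wy":-0.194,"wz":0,"dx":-0.159,"dy":0.11,"dz":0.227,"jaw":1},{"wx":0,"wy":-0.194,"wz":0,"dx":-0.159,"dy":0.11,"dz":0.227,"jaw":1},{"wx":0,"wy":-0.194,"wz":0,"dx":-0.159,"dy":0.11,"dz":0.227,"jaw":1},{"wx":0,"wy":-0.194,"wz":0,"dx":-0.159,"dy":0.11,"dz":0.227,"jaw":1}]'
python3 -m creep '[{"wx":-0.125,"wy":0,"wz":0,"dx":0,"dy":0,"dz":-0.033,"jaw":1},{"wx":-0.125,"wy":0,"wz":0,"dx":0,"dy":0,"dz":-0.033,"jaw":1},{"wx":-0.125,"wy":0,"wz":0,"dx":0,"dy":0,"dz":-0.033,"jaw":1}]'
python3 -m creep '[{"wx":-0.125,"wy":0,"wz":0,"dx":0,"dy":0.015,"dz":-0.03,"jaw":1},{"wx":-0.125,"wy":0,"wz":0,"dx":0,"dy":0.015,"dz":-0.03,"jaw":1},{"wx":-0.125,"wy":0,"wz":0,"dx":0,"dy":0.015,"dz":-0.03,"jaw":1}]'
python3 -m creep '[{"wx":-0.125,"wy":0,"wz":0,"dx":0,"dy":0.026,"dz":-0.021,"jaw":1},{"wx":-0.125,"wy":0,"wz":0,"dx":0,"dy":0.026,"dz":-0.021,"jaw":1},{"wx":-0.125,"wy":0,"wz":0,"dx":0,"dy":0.026,"dz":-0.021,"jaw":1}]'
python3 -m creep '[{"wx":-0.125,"wy":0,"wz":0,"dx":0,"dy":0.032,"dz":-0.01,"jaw":1},{"wx":-0.125,"wy":0,"wz":0,"dx":0,"dy":0.032,"dz":-0.01,"jaw":1},{"wx":-0.125,"wy":0,"wz":0,"dx":0,"dy":0.032,"dz":-0.01,"jaw":1},{"wx":-0.125,"wy":0,"wz":0,"dx":0,"dy":0.032,"dz":-0.01,"jaw":1},{"wx":-0.125,"wy":0,"wz":0,"dx":0,"dy":0.032,"dz":-0.01,"jaw":1}]'
python3 - <<'E'
from look import *
show(); plan([(600,-120,250,5,35)])
E
```

```text
time_s: 26.8
tcp_pos: [598.2, -127.7, 251.2]
orientation: [0.886, 0.04, -0.461, 0.023]
force: [1.0, 0.1, 0.3]
finger_gap: 21.6
time_s: 27.3
tcp_pos: [563.9, -145.5, 250.9]
orientation: [0.707, 0.034, -0.706, 0.035]
force: [0.0, -0.1, -1.3]
finger_gap: 22.1
time_s: 27.6
tcp_pos: [566.0, -146.3, 250.3]
orientation: [0.687, 0.172, -0.685, 0.173]
force: [1.0, 0.2, -0.9]
finger_gap: 21.9
time_s: 27.9
tcp_pos: [570.9, -146.4, 250.5]
orientation: [0.64, 0.302, -0.638, 0.303]
force: [1.0, -0.1, 0.2]
finger_gap: 22.2
time_s: 28.2
tcp_pos: [575.8, -146.5, 250.4]
orientation: [0.569, 0.421, -0.567, 0.422]
force: [0.2, 0.7, -1.2]
finger_gap: 21.8
time_s: 28.7
tcp_pos: [580.5, -147.5, 250.5]
orientation: [0.478, 0.521, -0.476, 0.523]
force: [0.1, 1.1, -1.7]
finger_gap: 21.9
t 28.7 tcp [ 580.5 -147.5  250.5] phi 5.1 xaxis [ 0.003 -0.    -1.   ] gap 21.9 F [ 0.1  1.1 -1.7] q [ 0.45  0.37 -0.31  1.67  0.12  1.12  0.19]
6! {"wx":.001,"wy":.195,"wz":-.001,"dx":.003,"dy":.146,"dz":-.171}
 -- at (600, -120, 250, 5, 35)
```

```bash

python3 -m creep '[{"wx":0,"wy":0.194,"wz":0,"dx":0,"dy":0.146,"dz":-0.171,"jaw":1},{"wx":0,"wy":0.194,"wz":0,"dx":0,"dy":0.146,"dz":-0.171,"jaw":1},{"wx":0,"wy":0.194,"wz":0,"dx":0,"dy":0.146,"dz":-0.171,"jaw":1},{"wx":0,"wy":0.194,"wz":0,"dx":0,"dy":0.146,"dz":-0.171,"jaw":1},{"wx":0,"wy":0.194,"wz":0,"dx":0,"dy":0.146,"dz":-0.171,"jaw":1}]'
python3 -m creep '[{"wx":0,"wy":0.194,"wz":0,"dx":0,"dy":0,"dz":0,"jaw":1},{"wx":0,"wy":0.194,"wz":0,"dx":0,"dy":0,"dz":0,"jaw":1},{"wx":0,"wy":0.194,"wz":0,"dx":0,"dy":0,"dz":0,"jaw":1},{"wx":0,"wy":0.194,"wz":0,"dx":0,"dy":0,"dz":0,"jaw":1},{"wx":0,"wy":0.194,"wz":0,"dx":0,"dy":0,"dz":0,"jaw":1}]'
python3 -m creep '[{"wx":0,"wy":0,"wz":0,"dx":0,"dy":0,"dz":0,"jaw":1},{"wx":0,"wy":0,"wz":0,"dx":0,"dy":0,"dz":0,"jaw":1}]'
python3 - <<'E'
from look import *
show(); plan([(648,32.5,230,5,70)])
E
```

```text
time_s: 29.2
tcp_pos: [598.0, -127.5, 245.5]
orientation: [0.601, 0.652, -0.315, 0.338]
force: [-0.9, -0.8, -1.6]
finger_gap: 21.9
time_s: 29.7
tcp_pos: [597.3, -121.7, 242.6]
orientation: [0.664, 0.727, -0.12, 0.124]
force: [-0.5, -0.0, -3.3]
finger_gap: 22.0
time_s: 29.9
tcp_pos: [600.8, -119.6, 253.4]
orientation: [0.663, 0.727, -0.117, 0.134]
force: [0.1, 0.9, 0.3]
finger_gap: 21.9
t 29.9 tcp [ 600.8 -119.6  253.4] phi 5.3 xaxis [-0.084  0.933 -0.35 ] gap 21.9 F [0.1 0.9 0.3] q [ 0.88  0.97 -0.51  1.27 -0.57  1.69  0.66]
5 {"wx":.003,"wy":.003,"wz":.001,"dx":.974,"dy":.406,"dz":-.195}
 -- at (648, 32.5, 230, 5, 70)
```

```bash

python3 -m creep '[{"wx":0,"wy":0,"wz":0,"dx":0.974,"dy":0.406,"dz":-0.195,"jaw":1},{"wx":0,"wy":0,"wz":0,"dx":0.974,"dy":0.406,"dz":-0.195,"jaw":1},{"wx":0,"wy":0,"wz":0,"dx":0.974,"dy":0.406,"dz":-0.195,"jaw":1},{"wx":0,"wy":0,"wz":0,"dx":0.974,"dy":0.406,"dz":-0.195,"jaw":1},{"wx":0,"wy":0,"wz":0,"dx":0.974,"dy":0.406,"dz":-0.195,"jaw":1}]'
python3 -m creep '[{"wx":0,"wy":0,"wz":0,"dx":0,"dy":0,"dz":0,"jaw":1},{"wx":0,"wy":0,"wz":0,"dx":0,"dy":0,"dz":0,"jaw":1},{"wx":0,"wy":0,"wz":0,"dx":0,"dy":0,"dz":0,"jaw":1}]'
python3 - <<'E'
from look import *
show(); plan([(648,32.5,148,5,70)])
for n in("side","top"):
    im=optics.read_camera(n); cv2.imwrite(f"pics/{n}6.png",im[:,:,::-1])
a=cv2.imread("pics/side6.png")[90:350,300:600]; b=cv2.imread("pics/top6.png")[80:340,240:540]
cv2.imwrite("pics/both6.png",np.hstack([cv2.resize(x,None,fx=1.33,fy=1.33,interpolation=cv2.INTER_CUBIC) for x in(a,b)]))
E
```

```text
time_s: 30.4
tcp_pos: [647.2, 35.6, 231.9]
orientation: [0.662, 0.729, -0.116, 0.134]
force: [0.5, -0.0, -0.7]
finger_gap: 21.7
time_s: 30.7
tcp_pos: [647.7, 27.8, 227.9]
orientation: [0.666, 0.725, -0.118, 0.131]
force: [0.7, 0.2, -0.1]
finger_gap: 21.8
t 30.7 tcp [647.7  27.8 227.9] phi 4.9 xaxis [-0.079  0.934 -0.347] gap 21.8 F [ 0.7  0.2 -0.1] q [ 0.73  0.96 -0.56  1.39 -0.65  1.46  0.63]
3 {"wx":.001,"wy":.002,"wz":-.001,"dx":.214,"dy":.003,"dz":.488}
 -- at (648, 32.5, 148, 5, 70)
```

View pics/both6.png

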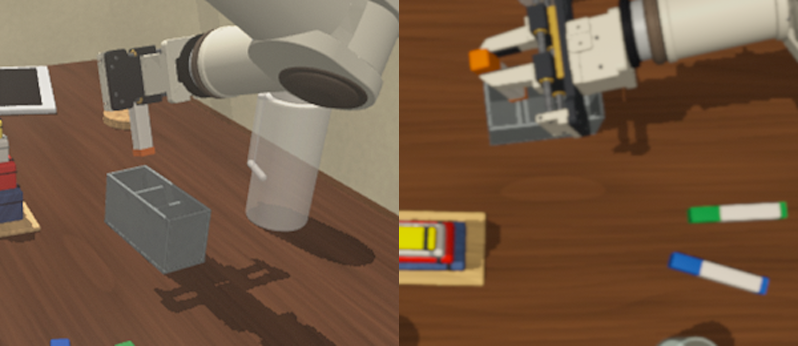

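```bash

python3 -m creep '[{"wx":0,"wy":0,"wz":0,"dx":0.06,"dy":0,"dz":0.1,"jaw":1},{"wx":0,"wy":0,"wz":0,"dx":0.1,"dy":0,"dz":0.2,"jaw":1},{"wx":0,"wy":0,"wz":0,"dx":0.1,"dy":0,"dz":0.2,"jaw":1},{"wx":0,"wy":0,"wz":0,"dx":0.1,"dy":0,"dz":0.2,"jaw":1},{"wx":0,"wy":0,"wz":0,"dx":0.1,"dy":0,"dz":0.2,"jaw":1}]'
python3 - <<'E'
from look import *
show(); plan([(648,32.5,148,5,70)])
E
```

```text
time_s: 31.3
tcp_pos: [647.2, 34.2, 194.6]
orientation: [0.665, 0.726, -0.117, 0.13]
force: [0.9, -0.0, 0.6]
finger_gap: 21.6
t 31.3 tcp [647.2  34.2 194.6] phi 5.1 xaxis [-0.083  0.935 -0.344] gap 21.6 F [ 0.9 -0.   0.6] q [ 0.72  1.01 -0.55  1.4  -0.64  1.43  0.66]
2 {"wx":.001,"wy":.001,"wz":0,"dx":.096,"dy":.003,"dz":.295}
 -- at (648, 32.5, 148, 5, 70)
```

```bash

python3 -m creep '[{"wx":0,"wy":0,"wz":0,"dx":0.05,"dy":0,"dz":0.15,"jaw":1},{"wx":0,"wy":0,"wz":0,"dx":0.09,"dy":0,"dz":0.25,"jaw":1},{"wx":0,"wy":0,"wz":0,"dx":0.1,"dy":0,"dz":0.295,"jaw":1},{"wx":0,"wy":0,"wz":0,"dx":0.1,"dy":0,"dz":0.295,"jaw":1},{"wx":0,"wy":0,"wz":0,"dx":0.1,"dy":0,"dz":0.295,"jaw":1}]'
python3 - <<'E'
from look import *
show()
E
python3 -m creep '[{"wx":0,"wy":0,"wz":0,"dx":0,"dy":0,"dz":0,"jaw":0.1},{"wx":0,"wy":0,"wz":0,"dx":0,"dy":0,"dz":0,"jaw":0.1},{"wx":0,"wy":0,"wz":0,"dx":0,"dy":0,"dz":0,"jaw":0.1},{"wx":0,"wy":0,"wz":0,"dx":0,"dy":0,"dz":0,"jaw":0.1},{"wx":0,"wy":0,"wz":0,"dx":0,"dy":0,"dz":0,"jaw":0.1}]'
python3 - <<'E'
from look import *
for n in("side","top"):
    im=optics.read_camera(n); cv2.imwrite(f"pics/{n}7.png",im[:,:,::-1])
a=cv2.imread("pics/side7.png")[90:350,300:600]; b=cv2.imread("pics/top7.png")[80:340,240:540]
cv2.imwrite("pics/both7.png",np.hstack([cv2.resize(x,None,fx=1.33,fy=1.33,interpolation=cv2.INTER_CUBIC) for x in(a,b)]))
show()
E
```

```text
time_s: 31.8
tcp_pos: [647.5, 33.0, 148.3]
orientation: [0.665, 0.726, -0.117, 0.13]
force: [0.9, -0.3, -0.7]
finger_gap: 21.9
t 31.8 tcp [647.5  33.  148.3] phi 5.1 xaxis [-0.082  0.935 -0.344] gap 21.9 F [ 0.9 -0.3 -0.7] q [ 0.71  1.07 -0.54  1.39 -0.62  1.4   0.7 ]
time_s: 32.3
tcp_pos: [647.3, 32.8, 147.9]
orientation: [0.665, 0.726, -0.117, 0.131]
force: [-0.5, -0.2, 0.3]
finger_gap: 41.1
t 32.4 tcp [647.3  32.8 147.8] phi 5.1 xaxis [-0.083  0.935 -0.345] gap 41.5 F [-0.2  0.2 -0.3] q [ 0.71  1.07 -0.54  1.39 -0.62  1.4   0.7 ]
```

View pics/both7.png

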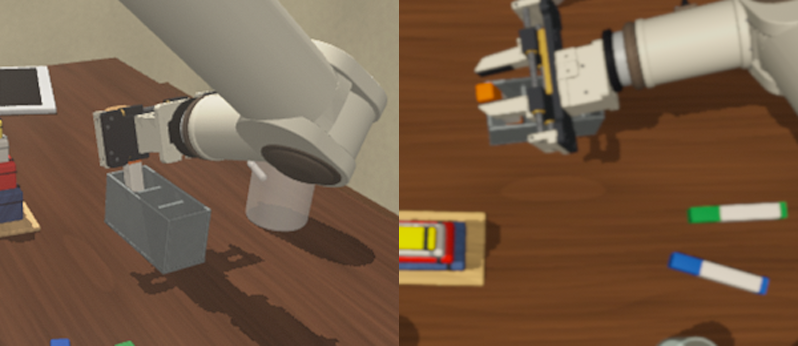

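```bash

python3 -m creep '[{"wx":0,"wy":0,"wz":0,"dx":-0.2,"dy":0,"dz":0,"jaw":0.1},{"wx":0,"wy":0,"wz":0,"dx":-0.5,"dy":0,"dz":0,"jaw":0.1},{"wx":0,"wy":0,"wz":0,"dx":-0.8,"dy":0,"dz":0,"jaw":-0.5},{"wx":0,"wy":0,"wz":0,"dx":-0.9,"dy":0,"dz":-0.4,"jaw":-1},{"wx":0,"wy":0,"wz":0,"dx":-0.9,"dy":0,"dz":-0.4,"jaw":-1}]'
python3 -m creep '[{"wx":0,"wy":0,"wz":0,"dx":0,"dy":0,"dz":0,"jaw":-1},{"wx":0,"wy":0,"wz":0,"dx":0,"dy":0,"dz":0,"jaw":-1}]'
python3 - <<'E'
from look import *
show()
plan([(580,-180,250,2,35),(530,-260,220,1.7)])
im=optics.read_camera("side"); cv2.imwrite("pics/side8.png",im[:,:,::-1]); cv2.imwrite("pics/s8.png",cv2.resize(im[130:350,300:560,::-1],None,fx=2,fy=2))
E
```

```text
time_s: 32.9
tcp_pos: [658.3, -74.2, 255.3]
orientation: [0.666, 0.725, -0.115, 0.132]
force: [0.1, 0.6, 1.1]
finger_gap: 60.3
time_s: 33.1
tcp_pos: [656.0, -72.1, 250.4]
orientation: [0.664, 0.727, -0.117, 0.131]
force: [0.4, 0.1, -0.2]
finger_gap: 76.7
t 33.1 tcp [656.  -72.1 250.4] phi 5.2 xaxis [-0.084  0.935 -0.346] gap 76.7 F [ 0.4  0.1 -0.2] q [ 0.78  1.01 -0.52  1.2  -0.6   1.65  0.6 ]
6! {"wx":.012,"wy":-.193,"wz":.014,"dx":-.629,"dy":-.57,"dz":.232}
 -- at (580, -180, 250, 2, 35)
6! {"wx":.002,"wy":-.194,"wz":.001,"dx":-.135,"dy":-.352,"dz":.542}
 -- at (530, -260, 220, 1.7)
```

View pics/s8.png

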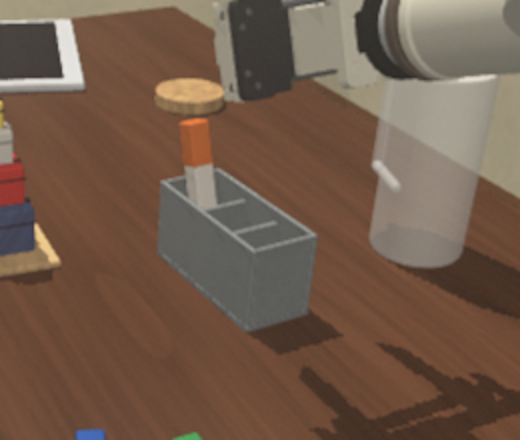

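The orange marker stands nearly upright in the +y compartment, with its cap at crop (195,140). Next is the green one.

```bash

python3 -m creep '[{"wx":0.012,"wy":-0.193,"wz":0.014,"dx":-0.629,"dy":-0.57,"dz":0.232,"jaw":-1},{"wx":0.012,"wy":-0.193,"wz":0.014,"dx":-0.629,"dy":-0.57,"dz":0.232,"jaw":-1},{"wx":0.012,"wy":-0.193,"wz":0.014,"dx":-0.629,"dy":-0.57,"dz":0.232,"jaw":-1},{"wx":0.012,"wy":-0.193,"wz":0.014,"dx":-0.629,"dy":-0.57,"dz":0.232,"jaw":-1},{"wx":0.012,"wy":-0.193,"wz":0.014,"dx":-0.629,"dy":-0.57,"dz":0.232,"jaw":-1}]'
python3 -m creep '[{"wx":0,"wy":-0.194,"wz":0,"dx":-0.135,"dy":-0.352,"dz":0.542,"jaw":-1},{"wx":0,"wy":-0.194,"wz":0,"dx":-0.135,"dy":-0.352,"dz":0.542,"jaw":-1},{"wx":0,"wy":-0.194,"wz":0,"dx":-0.135,"dy":-0.352,"dz":0.542,"jaw":-1},{"wx":0,"wy":-0.194,"wz":0,"dx":-0.135,"dy":-0.352,"dz":0.542,"jaw":-1},{"wx":0,"wy":-0.194,"wz":0,"dx":-0.135,"dy":-0.352,"dz":0.542,"jaw":-1}]'
python3 -m creep '[{"wx":0,"wy":0,"wz":0,"dx":0,"dy":0,"dz":0,"jaw":-1},{"wx":0,"wy":0,"wz":0,"dx":0,"dy":0,"dz":0,"jaw":-1}]'
python3 - <<'E'
from look import *
show()
p=optics.camera_params("top"); im=optics.read_camera("top"); cv2.imwrite("pics/top9.png",im[:,:,::-1])
for k,r in dict(m1=(450,225,540,256),m3=(435,262,525,308)).items():
    v,e=detect(im,p,k,r); print(k,np.round(v[:2],1),"yaw deg",round(np.degrees(v[2]),1),"resid",round(e,3))
plan([(500.4,-294.6,100,1.7),(500.4,-294.6,4,1.7)])
E
```

```text
time_s: 33.65
tcp_pos: [581.2, -177.8, 253.7]
orientation: [0.616, 0.637, -0.32, 0.335]
force: [0.6, 1.6, 1.2]
finger_gap: 91.9
time_s: 34.15
tcp_pos: [530.8, -253.2, 218.7]
orientation: [0.49, 0.512, -0.488, 0.509]
force: [0.1, 1.7, 0.2]
finger_gap: 92.0
time_s: 34.35
tcp_pos: [529.2, -260.9, 218.3]
orientation: [0.493, 0.51, -0.491, 0.506]
force: [-0.2, -0.7, 0.3]
finger_gap: 91.8
t 34.35 tcp [ 529.2 -260.9  218.3] phi 1.8 xaxis [-0.003  0.005 -1.   ] gap 91.8 F [-0.2 -0.7  0.3] q [ 0.61  0.38 -0.25  1.72  0.1   1.06  0.36]
m1 [ 499.2 -276.6] yaw deg 75.2 resid 0.475
m3 [ 414.2 -305.5] yaw deg 72.6 resid 0.092
4 {"wx":0,"wy":-.002,"wz":.001,"dx":.789,"dy":-.197,"dz":.218}
 -- at (500.4, -294.6, 100, 1.7)
3 {"wx":0,"wy":0,"wz":0,"dx":.64,"dy":0,"dz":.0}
 -- at (500.4, -294.6, 4, 1.7)
```

```bash

python3 - <<'E'
from look import *
p=optics.camera_params("top"); im=cv2.imread("pics/top7.png")[:,:,::-1].copy()
v,e=detect(im,p,"m1",(450,225,540,256)); print(np.round(v[:2],1),np.degrees(v[2]),e)
E
python3 -m creep '[{"wx":0,"wy":0,"wz":0,"dx":0.789,"dy":-0.197,"dz":0.218,"jaw":-1},{"wx":0,"wy":0,"wz":0,"dx":0.789,"dy":-0.197,"dz":0.218,"jaw":-1},{"wx":0,"wy":0,"wz":0,"dx":0.789,"dy":-0.197,"dz":0.218,"jaw":-1},{"wx":0,"wy":0,"wz":0,"dx":0.789,"dy":-0.197,"dz":0.218,"jaw":-1},{"wx":0,"wy":0,"wz":0,"dx":0.789,"dy":-0.197,"dz":0.218,"jaw":-1}]'
python3 - <<'E'
from look import *
show();plan([(500.4,-294.6,4,1.7)])
E
```

```text
[ 501.6 -339.8] -88.3568703721298 0.05064458185633216
time_s: 34.9
tcp_pos: [501.4, -294.7, 101.2]
orientation: [0.493, 0.509, -0.492, 0.506]
force: [0.5, 0.5, -0.1]
finger_gap: 91.9
t 34.9 tcp [ 501.4 -294.7  101.2] phi 1.7 xaxis [-0.     0.004 -1.   ] gap 91.9 F [ 0.5  0.5 -0.1] q [ 0.65  0.51 -0.21  1.83  0.14  0.82  0.4 ]
3 {"wx":0,"wy":-.001,"wz":0,"dx":.648,"dy":-.006,"dz":.002}
 -- at (500.4, -294.6, 4, 1.7)
```

```bash

python3 -m creep '[{"wx":0,"wy":0,"wz":0,"dx":0.3,"dy":-0.006,"dz":0,"jaw":-1},{"wx":0,"wy":0,"wz":0,"dx":0.5,"dy":-0.006,"dz":0,"jaw":-1},{"wx":0,"wy":0,"wz":0,"dx":0.63,"dy":-0.006,"dz":0,"jaw":-1},{"wx":0,"wy":0,"wz":0,"dx":0.645,"dy":-0.006,"dz":0,"jaw":-1},{"wx":0,"wy":0,"wz":0,"dx":0.645,"dy":-0.006,"dz":0,"jaw":0}]'
python3 -m creep '[{"wx":0,"wy":0,"wz":0,"dx":0,"dy":0,"dz":0,"jaw":1},{"wx":0,"wy":0,"wz":0,"dx":0,"dy":0,"dz":0,"jaw":1},{"wx":0,"wy":0,"wz":0,"dx":0,"dy":0,"dz":0,"jaw":1},{"wx":0,"wy":0,"wz":0,"dx":0,"dy":0,"dz":0,"jaw":1},{"wx":0,"wy":0,"wz":0,"dx":0,"dy":0,"dz":0,"jaw":1}]'
python3 -m creep '[{"wx":0,"wy":0,"wz":0,"dx":0,"dy":0,"dz":0,"jaw":1},{"wx":0,"wy":0,"wz":0,"dx":0,"dy":0,"dz":0,"jaw":1},{"wx":0,"wy":0,"wz":0,"dx":0,"dy":0,"dz":0,"jaw":1},{"wx":0,"wy":0,"wz":0,"dx":0,"dy":0,"dz":0,"jaw":1},{"wx":0,"wy":0,"wz":0,"dx":0,"dy":0,"dz":0,"jaw":1}]'
python3 - <<'E'
from look import *
show();A=tuple(now()[1])+(1.7,)
plan([A[:2]+(140,1.7),(550,-200,240,4,0),(590,-150,255,5,35),(620,-100,255,5,70),(652.5,-17.3,255,5,70)],A)
E
```

```text
time_s: 35.4
tcp_pos: [502.5, -293.8, 6.2]
orientation: [0.493, 0.508, -0.491, 0.508]
force: [-0.0, 0.7, 0.6]
finger_gap: 87.7
time_s: 35.9
tcp_pos: [500.8, -293.6, 5.2]
orientation: [0.493, 0.508, -0.491, 0.508]
force: [0.0, 0.3, 0.5]
finger_gap: 48.5
time_s: 36.4
tcp_pos: [500.7, -293.5, 4.8]
orientation: [0.493, 0.509, -0.491, 0.508]
force: [0.4, -0.3, -0.2]
finger_gap: 22.1
t 36.4 tcp [ 500.7 -293.5    4.8] phi 1.9 xaxis [ 0.     0.003 -1.   ] gap 22.1 F [ 0.4 -0.3 -0.2] q [ 0.63  0.65 -0.18  1.86  0.18  0.64  0.37]
4 {"wx":0,"wy":0,"wz":0,"dx":-.902,"dy":0,"dz":.0}
 -- at (np.float64(500.6811966827588), np.float64(-293.47620789653115), 140, 1.7)
4 {"wx":-.013,"wy":0,"wz":0,"dx":-.667,"dy":.347,"dz":-.613}
 -- at (550, -200, 240, 4, 0)
6! {"wx":-.005,"wy":.194,"wz":-.002,"dx":-.1,"dy":.289,"dz":-.314}
 -- at (590, -150, 255, 5, 35)
6! {"wx":0,"wy":.194,"wz":0,"dx":.18,"dy":.228,"dz":-.258}
 -- at (620, -100, 255, 5, 70)
3 {"wx":0,"wy":0,"wz":0,"dx":.498,"dy":.264,"dz":-.181}
 -- at (652.5, -17.3, 255, 5, 70)
```

```bash

python3 -m creep '[{"wx":0,"wy":0,"wz":0,"dx":-0.3,"dy":0,"dz":0,"jaw":1},{"wx":0,"wy":0,"wz":0,"dx":-0.6,"dy":0,"dz":0,"jaw":1},{"wx":0,"wy":0,"wz":0,"dx":-0.9,"dy":0,"dz":0,"jaw":1},{"wx":0,"wy":0,"wz":0,"dx":-0.9,"dy":0,"dz":0,"jaw":1}]'
python3 -m creep '[{"wx":-0.013,"wy":0,"wz":0,"dx":-0.667,"dy":0.347,"dz":-0.613,"jaw":1},{"wx":-0.013,"wy":0,"wz":0,"dx":-0.667,"dy":0.347,"dz":-0.613,"jaw":1},{"wx":-0.013,"wy":0,"wz":0,"dx":-0.667,"dy":0.347,"dz":-0.613,"jaw":1},{"wx":-0.013,"wy":0,"wz":0,"dx":-0.667,"dy":0.347,"dz":-0.613,"jaw":1}]'
python3 -m creep '[{"wx":-0.005,"wy":0.194,"wz":0,"dx":-0.1,"dy":0.289,"dz":-0.314,"jaw":1},{"wx":-0.005,"wy":0.194,"wz":0,"dx":-0.1,"dy":0.289,"dz":-0.314,"jaw":1},{"wx":-0.005,"wy":0.194,"wz":0,"dx":-0.1,"dy":0.289,"dz":-0.314,"jaw":1},{"wx":-0.005,"wy":0.194,"wz":0,"dx":-0.1,"dy":0.289,"dz":-0.314,"jaw":1},{"wx":-0.005,"wy":0.194,"wz":0,"dx":-0.1,"dy":0.289,"dz":-0.314,"jaw":1}]'
python3 -m creep '[{"wx":0,"wy":0.194,"wz":0,"dx":0.18,"dy":0.228,"dz":-0.258,"jaw":1},{"wx":0,"wy":0.194,"wz":0,"dx":0.18,"dy":0.228,"dz":-0.258,"jaw":1},{"wx":0,"wy":0.194,"wz":0,"dx":0.18,"dy":0.228,"dz":-0.258,"jaw":1},{"wx":0,"wy":0.194,"wz":0,"dx":0.18,"dy":0.228,"dz":-0.258,"jaw":1},{"wx":0,"wy":0.194,"wz":0,"dx":0.18,"dy":0.228,"dz":-0.258,"jaw":1}]'
python3 -m creep '[{"wx":0,"wy":0,"wz":0,"dx":0,"dy":0,"dz":0,"jaw":1},{"wx":0,"wy":0,"wz":0,"dx":0,"dy":0,"dz":0,"jaw":1}]'
python3 - <<'E'
from look import *
show();plan([(652.5,-17.3,240,5,70)])
E
```

```text
time_s: 36.8
tcp_pos: [505.1, -296.1, 146.6]
orientation: [0.494, 0.504, -0.49, 0.512]
force: [0.7, -0.4, 0.2]
finger_gap: 21.8
time_s: 37.2
tcp_pos: [555.2, -194.5, 245.0]
orientation: [0.482, 0.518, -0.476, 0.522]
force: [1.4, 0.9, -0.3]
finger_gap: 21.8
time_s: 37.7
tcp_pos: [586.7, -156.9, 249.0]
orientation: [0.602, 0.653, -0.313, 0.336]
force: [-0.2, -1.3, -1.9]
finger_gap: 21.9
time_s: 38.2
tcp_pos: [616.5, -101.6, 246.7]
orientation: [0.666, 0.726, -0.119, 0.123]
force: [-1.4, -1.0, -2.2]
finger_gap: 21.7
time_s: 38.4
tcp_pos: [620.1, -98.9, 258.2]
orientation: [0.664, 0.726, -0.116, 0.133]
force: [-0.8, -0.7, 0.5]
finger_gap: 22.0
t 38.4 tcp [620.1 -98.9 258.2] phi 5.2 xaxis [-0.082  0.934 -0.347] gap 22.0 F [-0.8 -0.7  0.5] q [ 0.84  0.97 -0.5   1.26 -0.6   1.68  0.64]
3 {"wx":.003,"wy":.002,"wz":0,"dx":.533,"dy":.263,"dz":-.065}
 -- at (652.5, -17.3, 240, 5, 70)
```

```bash

python3 -m creep '[{"wx":0,"wy":0,"wz":0,"dx":0.533,"dy":0.263,"dz":-0.065,"jaw":1},{"wx":0,"wy":0,"wz":0,"dx":0.533,"dy":0.263,"dz":-0.065,"jaw":1},{"wx":0,"wy":0,"wz":0,"dx":0.533,"dy":0.263,"dz":-0.065,"jaw":1},{"wx":0,"wy":0,"wz":0,"dx":0.533,"dy":0.263,"dz":-0.065,"jaw":1},{"wx":0,"wy":0,"wz":0,"dx":0.533,"dy":0.263,"dz":-0.065,"jaw":1}]'
python3 -m creep '[{"wx":0,"wy":0,"wz":0,"dx":0.05,"dy":0,"dz":0.12,"jaw":1},{"wx":0,"wy":0,"wz":0,"dx":0.08,"dy":0,"dz":0.22,"jaw":1},{"wx":0,"wy":0,"wz":0,"dx":0.08,"dy":0,"dz":0.22,"jaw":1},{"wx":0,"wy":0,"wz":0,"dx":0.08,"dy":0,"dz":0.22,"jaw":1}]'
python3 - <<'E'
from look import *
show();plan([(652.5,-17.3,163,5,70)])
for n in("side","top"):
    im=optics.read_camera(n); cv2.imwrite(f"pics/{n}10.png",im[:,:,::-1])
a=cv2.imread("pics/side10.png")[110:310,350:550]; b=cv2.imread("pics/top10.png")[80:280,250:450]
cv2.imwrite("pics/both10.png",np.hstack([cv2.resize(x,None,fx=2,fy=2,interpolation=cv2.INTER_CUBIC) for x in(a,b)]))
E
```

```text
time_s: 38.9
tcp_pos: [652.4, -19.3, 239.8]
orientation: [0.665, 0.726, -0.116, 0.133]
force: [0.2, 0.2, 0.4]
finger_gap: 21.8
time_s: 39.3
tcp_pos: [651.5, -19.2, 201.1]
orientation: [0.666, 0.726, -0.116, 0.129]
force: [-0.3, -0.5, -0.2]
finger_gap: 21.8
t 39.3 tcp [651.5 -19.2 201.1] phi 5.0 xaxis [-0.081  0.937 -0.341] gap 21.8 F [-0.3 -0.5 -0.2] q [ 0.75  1.03 -0.52  1.31 -0.62  1.52  0.66]
2 {"wx":.001,"wy":0,"wz":0,"dx":.098,"dy":.007,"dz":.235}
 -- at (652.5, -17.3, 163, 5, 70)
```

View pics/both10.png

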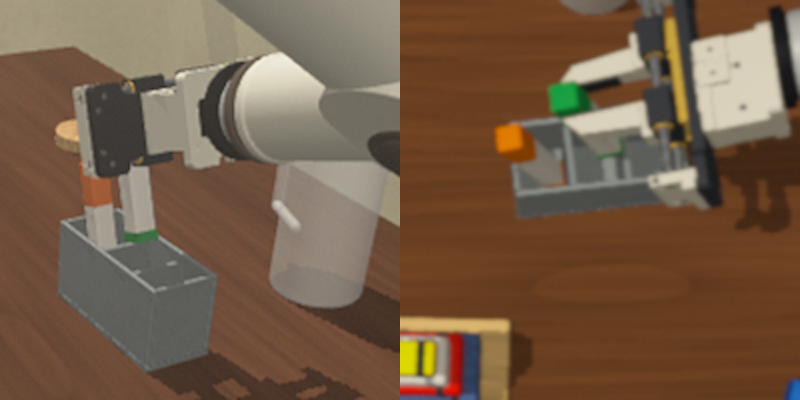

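Green's tip is over the middle compartment and clear of orange. I'll lower and release it.

```bash

python3 -m creep '[{"wx":0,"wy":0,"wz":0,"dx":0.04,"dy":0.007,"dz":0.1,"jaw":1},{"wx":0,"wy":0,"wz":0,"dx":0.08,"dy":0.007,"dz":0.2,"jaw":1},{"wx":0,"wy":0,"wz":0,"dx":0.09,"dy":0.007,"dz":0.235,"jaw":1},{"wx":0,"wy":0,"wz":0,"dx":0.09,"dy":0.007,"dz":0.235,"jaw":1},{"wx":0,"wy":0,"wz":0,"dx":0.09,"dy":0.007,"dz":0.235,"jaw":1}]'
python3 -m creep '[{"wx":0,"wy":0,"wz":0,"dx":0,"dy":0,"dz":0,"jaw":0.1},{"wx":0,"wy":0,"wz":0,"dx":0,"dy":0,"dz":0,"jaw":0.1},{"wx":0,"wy":0,"wz":0,"dx":0,"dy":0,"dz":0,"jaw":0.1},{"wx":0,"wy":0,"wz":0,"dx":0,"dy":0,"dz":0,"jaw":0.1},{"wx":0,"wy":0,"wz":0,"dx":0,"dy":0,"dz":0,"jaw":0.1}]'
python3 -m creep '[{"wx":0,"wy":0,"wz":0,"dx":-0.2,"dy":0,"dz":0,"jaw":0.1},{"wx":0,"wy":0,"wz":0,"dx":-0.5,"dy":0,"dz":0,"jaw":0.1},{"wx":0,"wy":0,"wz":0,"dx":-0.8,"dy":0,"dz":0,"jaw":-0.5},{"wx":0,"wy":0,"wz":0,"dx":-0.9,"dy":0,"dz":-0.3,"jaw":-1},{"wx":0,"wy":0,"wz":0,"dx":-0.9,"dy":0,"dz":-0.3,"jaw":-1}]'
python3 -m creep '[{"wx":0,"wy":0,"wz":0,"dx":0,"dy":0,"dz":0,"jaw":-1},{"wx":0,"wy":0,"wz":0,"dx":0,"dy":0,"dz":0,"jaw":-1}]'
python3 - <<'E'
from look import *
show()
plan([(580,-220,250,-10,35),(520,-300,220,-17)])
im=optics.read_camera("side"); cv2.imwrite("pics/side11.png",im[:,:,::-1]); cv2.imwrite("pics/s11.png",cv2.resize(im[110:310,350:550,::-1],None,fx=2,fy=2))
E
```

```text
time_s: 39.9
tcp_pos: [653.2, -17.9, 164.7]
orientation: [0.665, 0.726, -0.115, 0.13]
force: [-0.4, -1.2, -0.5]
finger_gap: 21.7
time_s: 40.4
tcp_pos: [653.3, -18.1, 165.0]
orientation: [0.665, 0.726, -0.115, 0.13]
force: [1.0, -0.3, -0.0]
finger_gap: 41.4
time_s: 40.9
tcp_pos: [664.9, -131.4, 259.4]
orientation: [0.667, 0.724, -0.113, 0.133]
force: [1.2, 1.3, 1.2]
finger_gap: 60.7
time_s: 41.1
tcp_pos: [662.1, -128.5, 252.8]
orientation: [0.665, 0.726, -0.116, 0.13]
force: [-0.4, 0.0, -0.3]
finger_gap: 76.8
t 41.1 tcp [ 662.1 -128.5  252.8] phi 5.1 xaxis [-0.082  0.936 -0.342] gap 76.8 F [-0.4  0.  -0.3] q [ 0.8   1.06 -0.49  1.07 -0.6   1.75  0.59]
6! {"wx":.053,"wy":-.193,"wz":.067,"dx":-.52,"dy":-.6,"dz":.206}
 -- at (580, -220, 250, -10, 35)
6! {"wx":.038,"wy":-.194,"wz":.012,"dx":-.177,"dy":-.301,"dz":.602}
 -- at (520, -300, 220, -17)
```

View pics/s11.png

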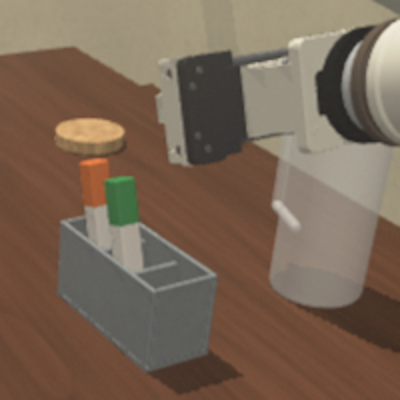

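```bash

python3 -m creep '[{"wx":0.053,"wy":-0.193,"wz":0.067,"dx":-0.52,"dy":-0.6,"dz":0.206,"jaw":-1},{"wx":0.053,"wy":-0.193,"wz":0.067,"dx":-0.52,"dy":-0.6,"dz":0.206,"jaw":-1},{"wx":0.053,"wy":-0.193,"wz":0.067,"dx":-0.52,"dy":-0.6,"dz":0.206,"jaw":-1},{"wx":0.053,"wy":-0.193,"wz":0.067,"dx":-0.52,"dy":-0.6,"dz":0.206,"jaw":-1},{"wx":0.053,"wy":-0.193,"wz":0.067,"dx":-0.52,"dy":-0.6,"dz":0.206,"jaw":-1}]'
python3 -m creep '[{"wx":0.038,"wy":-0.194,"wz":0.012,"dx":-0.177,"dy":-0.301,"dz":0.602,"jaw":-1},{"wx":0.038,"wy":-0.194,"wz":0.012,"dx":-0.177,"dy":-0.301,"dz":0.602,"jaw":-1},{"wx":0.038,"wy":-0.194,"wz":0.012,"dx":-0.177,"dy":-0.301,"dz":0.602,"jaw":-1},{"wx":0.038,"wy":-0.194,"wz":0.012,"dx":-0.177,"dy":-0.301,"dz":0.602,"jaw":-1},{"wx":0.038,"wy":-0.194,"wz":0.012,"dx":-0.177,"dy":-0.301,"dz":0.602,"jaw":-1}]'
python3 -m creep '[{"wx":0,"wy":0,"wz":0,"dx":0,"dy":0,"dz":0,"jaw":-1},{"wx":0,"wy":0,"wz":0,"dx":0,"dy":0,"dz":0,"jaw":-1}]'
python3 - <<'E'
from look import *
show()
p=optics.camera_params("top"); im=optics.read_camera("top"); cv2.imwrite("pics/top12.png",im[:,:,::-1])
v,e=detect(im,p,"m3",(435,262,525,308)); print(np.round(v[:2],1),"yaw deg",round(np.degrees(v[2]),1),"resid",round(e,3))
plan([(402.2,-343.7,130,-17.4),(402.2,-343.7,5,-17.4)])
E
```

```text
time_s: 41.65
tcp_pos: [580.0, -220.4, 252.5]
orientation: [0.681, 0.568, -0.354, 0.299]
force: [0.2, 1.0, 0.6]
finger_gap: 91.9
time_s: 42.15
tcp_pos: [522.3, -294.2, 220.6]
orientation: [0.568, 0.422, -0.566, 0.422]
force: [0.7, 1.5, -0.5]
finger_gap: 91.6
time_s: 42.35
tcp_pos: [519.5, -300.8, 219.5]
orientation: [0.57, 0.421, -0.568, 0.419]
force: [0.2, -0.1, -0.7]
finger_gap: 91.9
t 42.35 tcp [ 519.5 -300.8  219.5] phi -17.2 xaxis [ 0.     0.004 -1.   ] gap 91.9 F [ 0.2 -0.1 -0.7] q [ 0.6   0.39 -0.15  1.69  0.06  1.06  0.13]
[ 414.5 -305.7] yaw deg 72.3 resid 0.092
5 {"wx":.001,"wy":-.001,"wz":0,"dx":.595,"dy":-.661,"dz":.5}
 -- at (402.2, -343.7, 130, -17.4)
4 {"wx":0,"wy":0,"wz":0,"dx":.833,"dy":0,"dz":.0}
 -- at (402.2, -343.7, 5, -17.4)
```

```bash

python3 -m creep '[{"wx":0,"wy":0,"wz":0,"dx":0.595,"dy":-0.661,"dz":0.5,"jaw":-1},{"wx":0,"wy":0,"wz":0,"dx":0.595,"dy":-0.661,"dz":0.5,"jaw":-1},{"wx":0,"wy":0,"wz":0,"dx":0.595,"dy":-0.661,"dz":0.5,"jaw":-1},{"wx":0,"wy":0,"wz":0,"dx":0.595,"dy":-0.661,"dz":0.5,"jaw":-1},{"wx":0,"wy":0,"wz":0,"dx":0.595,"dy":-0.661,"dz":0.5,"jaw":-1}]'
python3 -m creep '[{"wx":0,"wy":0,"wz":0,"dx":0.25,"dy":0,"dz":0,"jaw":-1},{"wx":0,"wy":0,"wz":0,"dx":0.5,"dy":0,"dz":0,"jaw":-1},{"wx":0,"wy":0,"wz":0,"dx":0.75,"dy":0,"dz":0,"jaw":-1},{"wx":0,"wy":0,"wz":0,"dx":0.83,"dy":0,"dz":0,"jaw":-1},{"wx":0,"wy":0,"wz":0,"dx":0.83,"dy":0,"dz":0,"jaw":0}]'
python3 -m creep '[{"wx":0,"wy":0,"wz":0,"dx":0,"dy":0,"dz":0,"jaw":1},{"wx":0,"wy":0,"wz":0,"dx":0,"dy":0,"dz":0,"jaw":1},{"wx":0,"wy":0,"wz":0,"dx":0,"dy":0,"dz":0,"jaw":1},{"wx":0,"wy":0,"wz":0,"dx":0,"dy":0,"dz":0,"jaw":1},{"wx":0,"wy":0,"wz":0,"dx":0,"dy":0,"dz":0,"jaw":1}]'
python3 -m creep '[{"wx":0,"wy":0,"wz":0,"dx":0,"dy":0,"dz":0,"jaw":1},{"wx":0,"wy":0,"wz":0,"dx":0,"dy":0,"dz":0,"jaw":1},{"wx":0,"wy":0,"wz":0,"dx":0,"dy":0,"dz":0,"jaw":1},{"wx":0,"wy":0,"wz":0,"dx":0,"dy":0,"dz":0,"jaw":1},{"wx":0,"wy":0,"wz":0,"dx":0,"dy":0,"dz":0,"jaw":1}]'
python3 - <<'E'
from look import *
show();A=tuple(now()[1])+(-17.4,)
plan([A[:2]+(40,-17.4),(520,-360,40,0),(520,-360,A[2]+1,0)],A)
E
```

```text
time_s: 42.9
tcp_pos: [400.5, -344.5, 129.2]
orientation: [0.571, 0.419, -0.57, 0.417]
force: [0.2, 0.2, 0.0]
finger_gap: 91.7
time_s: 43.4
tcp_pos: [403.7, -341.8, 4.9]
orientation: [0.57, 0.421, -0.568, 0.419]
force: [0.8, 0.5, 0.6]
finger_gap: 87.8
time_s: 43.9
tcp_pos: [404.1, -342.8, 7.0]
orientation: [0.57, 0.42, -0.568, 0.42]
force: [0.5, -0.9, -0.4]
finger_gap: 48.4
time_s: 44.4
tcp_pos: [403.7, -342.4, 6.1]
orientation: [0.57, 0.42, -0.568, 0.42]
force: [-0.4, -0.1, 0.7]
finger_gap: 21.4
t 44.4 tcp [ 403.7 -342.4    6.1] phi -17.2 xaxis [ 0.002  0.002 -1.   ] gap 21.4 F [-0.4 -0.1  0.7] q [ 0.73  0.59 -0.09  2.    0.09  0.56  0.28]
2 {"wx":0,"wy":0,"wz":0,"dx":-.226,"dy":0,"dz":.0}
 -- at (np.float64(403.66239260838745), np.float64(-342.4082734420033), 40, -17.4)
4 {"wx":-.097,"wy":0,"wz":0,"dx":0,"dy":.775,"dz":-.12}
 -- at (520, -360, 40, 0)
2 {"wx":0,"wy":0,"wz":0,"dx":.219,"dy":0,"dz":.0}
 -- at (520, -360, np.float64(7.1422398354536165), 0)
```

```bash

python3 -m creep '[{"wx":0,"wy":0,"wz":0,"dx":-0.226,"dy":0,"dz":0,"jaw":1},{"wx":0,"wy":0,"wz":0,"dx":-0.226,"dy":0,"dz":0,"jaw":1}]'
python3 -m creep '[{"wx":-0.097,"wy":0,"wz":0,"dx":0,"dy":0.775,"dz":-0.12,"jaw":1},{"wx":-0.097,"wy":0,"wz":0,"dx":0,"dy":0.775,"dz":-0.12,"jaw":1},{"wx":-0.097,"wy":0,"wz":0,"dx":0,"dy":0.775,"dz":-0.12,"jaw":1},{"wx":-0.097,"wy":0,"wz":0,"dx":0,"dy":0.775,"dz":-0.12,"jaw":1},{"wx":-0.097,"wy":0,"wz":0,"dx":0,"dy":0.775,"dz":-0.12,"jaw":1}]'
python3 -m creep '[{"wx":0,"wy":0,"wz":0,"dx":0,"dy":0,"dz":0,"jaw":1},{"wx":0,"wy":0,"wz":0,"dx":0.12,"dy":0,"dz":0,"jaw":1},{"wx":0,"wy":0,"wz":0,"dx":0.215,"dy":0,"dz":0,"jaw":1},{"wx":0,"wy":0,"wz":0,"dx":0.215,"dy":0,"dz":0,"jaw":1}]'
python3 -m creep '[{"wx":0,"wy":0,"wz":0,"dx":0,"dy":0,"dz":0,"jaw":-0.5},{"wx":0,"wy":0,"wz":0,"dx":0,"dy":0,"dz":0,"jaw":-0.5},{"wx":0,"wy":0,"wz":0,"dx":0,"dy":0,"dz":0,"jaw":-0.5},{"wx":0,"wy":0,"wz":0,"dx":0,"dy":0,"dz":0,"jaw":-0.5},{"wx":0,"wy":0,"wz":0,"dx":0,"dy":0,"dz":0,"jaw":-0.5}]'
python3 -m creep '[{"wx":0,"wy":0,"wz":0,"dx":-0.2,"dy":0,"dz":0,"jaw":-0.5},{"wx":0,"wy":0,"wz":0,"dx":-0.3,"dy":0,"dz":-0.2,"jaw":-0.5},{"wx":0,"wy":0,"wz":0,"dx":-0.3,"dy":0,"dz":-0.55,"jaw":-0.5},{"wx":0,"wy":0,"wz":0,"dx":-0.3,"dy":0,"dz":-0.55,"jaw":-0.5},{"wx":0,"wy":0,"wz":0,"dx":-0.3,"dy":0,"dz":-0.55,"jaw":-0.5}]'
python3 - <<'E'
from look import *
show();plan([(520,-275,5,0)])
p=optics.camera_params("top"); im=optics.read_camera("top"); cv2.imwrite("pics/top13.png",im[:,:,::-1]); cv2.imwrite("pics/t13.png",cv2.resize(im[170:350,400:600,::-1],None,fx=3,fy=3))
E
```

```text
time_s: 44.6
tcp_pos: [405.7, -344.1, 42.8]
orientation: [0.57, 0.418, -0.568, 0.421]
force: [0.7, -1.8, -0.8]
finger_gap: 21.8
time_s: 45.1
tcp_pos: [519.0, -359.2, 39.2]
orientation: [0.499, 0.502, -0.498, 0.501]
force: [-1.0, -0.8, -0.3]
finger_gap: 21.4
time_s: 45.5
tcp_pos: [518.4, -359.4, 6.5]
orientation: [0.499, 0.502, -0.498, 0.5]
force: [0.0, -0.6, 0.0]
finger_gap: 21.6
time_s: 46.0
tcp_pos: [520.2, -359.6, 8.3]
orientation: [0.5, 0.501, -0.498, 0.501]
force: [-0.8, -0.6, 0.1]
finger_gap: 57.2
time_s: 46.5
tcp_pos: [520.2, -274.8, 53.5]
orientation: [0.499, 0.502, -0.497, 0.502]
force: [0.1, -0.9, -1.2]
finger_gap: 68.8
t 46.5 tcp [ 520.2 -274.8   53.5] phi 0.5 xaxis [ 0.002  0.003 -1.   ] gap 68.8 F [ 0.1 -0.9 -1.2] q [ 0.58  0.59 -0.18  1.84  0.15  0.73  0.33]
2 {"wx":.003,"wy":-.001,"wz":-.001,"dx":.323,"dy":-.002,"dz":.002}
 -- at (520, -275, 5, 0)
```

View pics/t13.png

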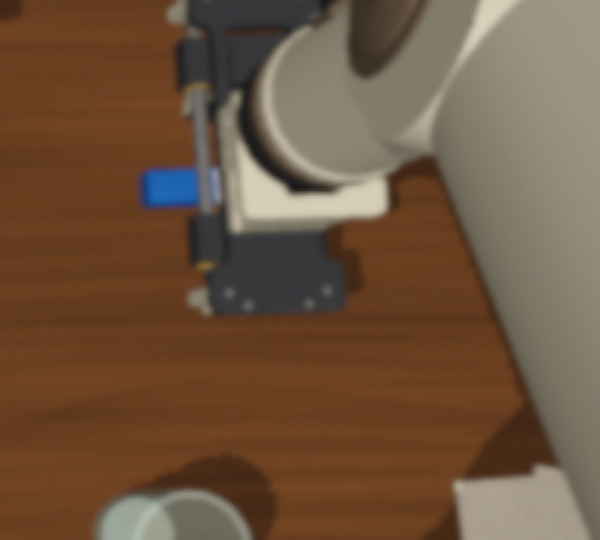

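The blue marker now lies along y, with its cap end at crop (145,188), between the fingers. I'll grip it near that end.

```bash

python3 - <<'E'
from look import *
print(ray((400+142/3-.3,170+190/3-.3),15,optics.camera_params("top")))
E
python3 -m creep '[{"wx":0,"wy":0,"wz":0,"dx":0.15,"dy":0,"dz":0,"jaw":-0.5},{"wx":0,"wy":0,"wz":0,"dx":0.28,"dy":0,"dz":0,"jaw":-0.5},{"wx":0,"wy":0,"wz":0,"dx":0.325,"dy":0,"dz":0,"jaw":0},{"wx":0,"wy":0,"wz":0,"dx":0.325,"dy":0,"dz":0,"jaw":1},{"wx":0,"wy":0,"wz":0,"dx":0.325,"dy":0,"dz":0,"jaw":1}]'
python3 -m creep '[{"wx":0,"wy":0,"wz":0,"dx":0,"dy":0,"dz":0,"jaw":1},{"wx":0,"wy":0,"wz":0,"dx":0,"dy":0,"dz":0,"jaw":1},{"wx":0,"wy":0,"wz":0,"dx":0,"dy":0,"dz":0,"jaw":1},{"wx":0,"wy":0,"wz":0,"dx":0,"dy":0,"dz":0,"jaw":1},{"wx":0,"wy":0,"wz":0,"dx":0,"dy":0,"dz":0,"jaw":1}]'
python3 -m creep '[{"wx":0,"wy":0,"wz":0,"dx":0,"dy":0,"dz":0,"jaw":1},{"wx":0,"wy":0,"wz":0,"dx":0,"dy":0,"dz":0,"jaw":1},{"wx":0,"wy":0,"wz":0,"dx":0,"dy":0,"dz":0,"jaw":1},{"wx":0,"wy":0,"wz":0,"dx":0,"dy":0,"dz":0,"jaw":1}]'
python3 - <<'E'
from look import *
show();A=tuple(now()[1])+(.5,)
plan([A[:2]+(140,.5),(550,-210,240,4,0),(590,-170,255,5,35),(625,-130,255,5,70)],A)
E
```

```text
[ 516.0853786  -247.37018296   15.        ]
time_s: 47.05
tcp_pos: [519.8, -278.0, 4.7]
orientation: [0.5, 0.501, -0.498, 0.501]
force: [-0.2, 0.7, -0.6]
finger_gap: 49.3
time_s: 47.55
tcp_pos: [520.0, -277.2, 5.0]
orientation: [0.5, 0.501, -0.498, 0.502]
force: [-1.3, 1.0, 3.9]
finger_gap: 21.4
time_s: 47.95
tcp_pos: [520.0, -277.2, 5.0]
orientation: [0.5, 0.501, -0.498, 0.502]
force: [-1.9, 0.5, 4.6]
finger_gap: 21.7
t 47.95 tcp [ 520.  -277.2    5. ] phi 0.3 xaxis [ 0.002  0.002 -1.   ] gap 21.7 F [-1.9  0.5  4.6] q [ 0.57  0.66 -0.17  1.84  0.17  0.65  0.31]
4 {"wx":0,"wy":0,"wz":0,"dx":-.9,"dy":0,"dz":.0}
 -- at (np.float64(519.9920465155543), np.float64(-277.2095671860664), 140, 0.5)
4 {"wx":-.019,"wy":0,"wz":0,"dx":-.667,"dy":.204,"dz":-.446}
 -- at (550, -210, 240, 4, 0)
6! {"wx":-.005,"wy":.194,"wz":-.002,"dx":-.1,"dy":.285,"dz":-.247}
 -- at (590, -170, 255, 5, 35)
6! {"wx":0,"wy":.194,"wz":0,"dx":.141,"dy":.256,"dz":-.201}
 -- at (625, -130, 255, 5, 70)
```

```bash

python3 -m creep '[{"wx":0,"wy":0,"wz":0,"dx":-0.3,"dy":0,"dz":0,"jaw":1},{"wx":0,"wy":0,"wz":0,"dx":-0.6,"dy":0,"dz":0,"jaw":1},{"wx":0,"wy":0,"wz":0,"dx":-0.9,"dy":0,"dz":0,"jaw":1},{"wx":0,"wy":0,"wz":0,"dx":-0.9,"dy":0,"dz":0,"jaw":1}]'
python3 -m creep '[{"wx":-0.019,"wy":0,"wz":0,"dx":-0.667,"dy":0.204,"dz":-0.446,"jaw":1},{"wx":-0.019,"wy":0,"wz":0,"dx":-0.667,"dy":0.204,"dz":-0.446,"jaw":1},{"wx":-0.019,"wy":0,"wz":0,"dx":-0.667,"dy":0.204,"dz":-0.446,"jaw":1},{"wx":-0.019,"wy":0,"wz":0,"dx":-0.667,"dy":0.204,"dz":-0.446,"jaw":1}]'
python3 -m creep '[{"wx":-0.005,"wy":0.194,"wz":0,"dx":-0.1,"dy":0.285,"dz":-0.247,"jaw":1},{"wx":-0.005,"wy":0.194,"wz":0,"dx":-0.1,"dy":0.285,"dz":-0.247,"jaw":1},{"wx":-0.005,"wy":0.194,"wz":0,"dx":-0.1,"dy":0.285,"dz":-0.247,"jaw":1},{"wx":-0.005,"wy":0.194,"wz":0,"dx":-0.1,"dy":0.285,"dz":-0.247,"jaw":1},{"wx":-0.005,"wy":0.194,"wz":0,"dx":-0.1,"dy":0.285,"dz":-0.247,"jaw":1}]'
python3 -m creep '[{"wx":0,"wy":0.194,"wz":0,"dx":0.141,"dy":0.256,"dz":-0.201,"jaw":1},{"wx":0,"wy":0.194,"wz":0,"dx":0.141,"dy":0.256,"dz":-0.201,"jaw":1},{"wx":0,"wy":0.194,"wz":0,"dx":0.141,"dy":0.256,"dz":-0.201,"jaw":1},{"wx":0,"wy":0.194,"wz":0,"dx":0.141,"dy":0.256,"dz":-0.201,"jaw":1},{"wx":0,"wy":0.194,"wz":0,"dx":0.141,"dy":0.256,"dz":-0.201,"jaw":1}]'
python3 -m creep '[{"wx":0,"wy":0,"wz":0,"dx":0,"dy":0,"dz":0,"jaw":1},{"wx":0,"wy":0,"wz":0,"dx":0,"dy":0,"dz":0,"jaw":1}]'
python3 - <<'E'
from look import *
show();plan([(656.8,-67.2,230,5,70)])
E
```

```text
time_s: 48.35
tcp_pos: [523.9, -279.3, 146.1]
orientation: [0.501, 0.497, -0.496, 0.505]
force: [1.0, 0.2, 0.3]
finger_gap: 21.4
time_s: 48.75
tcp_pos: [552.8, -207.6, 242.7]
orientation: [0.484, 0.515, -0.48, 0.519]
force: [-0.0, 0.1, -0.1]
finger_gap: 21.9
time_s: 49.25
tcp_pos: [586.1, -177.6, 247.1]
orientation: [0.605, 0.65, -0.315, 0.335]
force: [-0.7, -1.0, -1.7]
finger_gap: 21.8
time_s: 49.75
tcp_pos: [621.9, -132.0, 245.0]
orientation: [0.669, 0.723, -0.119, 0.123]
force: [-1.1, -1.0, -2.7]
finger_gap: 21.6
time_s: 49.95
tcp_pos: [625.9, -129.4, 257.5]
orientation: [0.668, 0.723, -0.116, 0.133]
force: [0.5, 0.1, -0.3]
finger_gap: 21.8
t 49.95 tcp [ 625.9 -129.4  257.5] phi 4.7 xaxis [-0.073  0.935 -0.347] gap 21.8 F [ 0.5  0.1 -0.3] q [ 0.84  1.   -0.47  1.19 -0.6   1.73  0.64]
3 {"wx":.002,"wy":.002,"wz":-.003,"dx":.436,"dy":.237,"dz":.036}
 -- at (656.8, -67.2, 230, 5, 70)
```

```bash

python3 -m creep '[{"wx":0,"wy":0,"wz":0,"dx":0.436,"dy":0.237,"dz":0.036,"jaw":1},{"wx":0,"wy":0,"wz":0,"dx":0.436,"dy":0.237,"dz":0.036,"jaw":1},{"wx":0,"wy":0,"wz":0,"dx":0.436,"dy":0.237,"dz":0.036,"jaw":1},{"wx":0,"wy":0,"wz":0,"dx":0.436,"dy":0.237,"dz":0.036,"jaw":1},{"wx":0,"wy":0,"wz":0,"dx":0.436,"dy":0.237,"dz":0.036,"jaw":1}]'
python3 -m creep '[{"wx":0,"wy":0,"wz":0,"dx":0.05,"dy":0,"dz":0.12,"jaw":1},{"wx":0,"wy":0,"wz":0,"dx":0.07,"dy":0,"dz":0.18,"jaw":1},{"wx":0,"wy":0,"wz":0,"dx":0.07,"dy":0,"dz":0.18,"jaw":1},{"wx":0,"wy":0,"wz":0,"dx":0.07,"dy":0,"dz":0.18,"jaw":1}]'
python3 - <<'E'
from look import *
show();plan([(656.8,-67.2,158,5,70)])
for n in("side","top"):
    im=optics.read_camera(n); cv2.imwrite(f"pics/{n}14.png",im[:,:,::-1])
a=cv2.imread("pics/side14.png")[110:310,350:550]; b=cv2.imread("pics/top14.png")[80:280,250:450]
cv2.imwrite("pics/both14.png",np.hstack([cv2.resize(x,None,fx=2,fy=2,interpolation=cv2.INTER_CUBIC) for x in(a,b)]))
E
```

```text
time_s: 50.45
tcp_pos: [656.5, -69.6, 230.0]
orientation: [0.668, 0.723, -0.116, 0.133]
force: [0.3, -0.5, 0.2]
finger_gap: 22.2
time_s: 50.85
tcp_pos: [655.8, -68.4, 197.8]
orientation: [0.669, 0.723, -0.116, 0.129]
force: [-0.3, 0.1, -0.6]
finger_gap: 21.8
t 50.85 tcp [655.8 -68.4 197.8] phi 4.5 xaxis [-0.073  0.937 -0.342] gap 21.8 F [-0.3  0.1 -0.6] q [ 0.77  1.06 -0.48  1.22 -0.61  1.6   0.66]
2 {"wx":.001,"wy":0,"wz":-.003,"dx":.097,"dy":.006,"dz":.247}
 -- at (656.8, -67.2, 158, 5, 70)
```

View pics/both14.png

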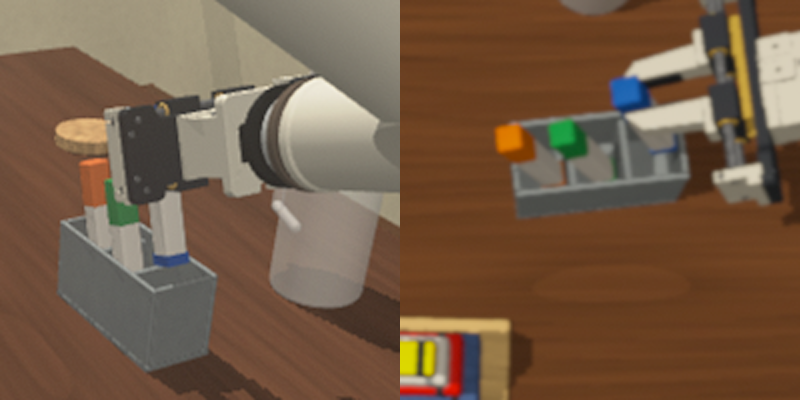

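Blue's tip is over the third compartment. I'll insert it, release and retract clear of everything.

```bash

python3 -m creep '[{"wx":0,"wy":0,"wz":0,"dx":0.04,"dy":0.006,"dz":0.1,"jaw":1},{"wx":0,"wy":0,"wz":0,"dx":0.08,"dy":0.006,"dz":0.2,"jaw":1},{"wx":0,"wy":0,"wz":0,"dx":0.09,"dy":0.006,"dz":0.245,"jaw":1},{"wx":0,"wy":0,"wz":0,"dx":0.09,"dy":0.006,"dz":0.245,"jaw":1},{"wx":0,"wy":0,"wz":0,"dx":0.09,"dy":0.006,"dz":0.245,"jaw":1}]'
python3 -m creep '[{"wx":0,"wy":0,"wz":0,"dx":0,"dy":0,"dz":0,"jaw":0.1},{"wx":0,"wy":0,"wz":0,"dx":0,"dy":0,"dz":0,"jaw":0.1},{"wx":0,"wy":0,"wz":0,"dx":0,"dy":0,"dz":0,"jaw":0.1},{"wx":0,"wy":0,"wz":0,"dx":0,"dy":0,"dz":0,"jaw":0.1},{"wx":0,"wy":0,"wz":0,"dx":0,"dy":0,"dz":0,"jaw":0.1}]'
python3 -m creep '[{"wx":0,"wy":0,"wz":0,"dx":-0.2,"dy":0,"dz":0,"jaw":0.1},{"wx":0,"wy":0,"wz":0,"dx":-0.5,"dy":0,"dz":0,"jaw":0.1},{"wx":0,"wy":0,"wz":0,"dx":-0.8,"dy":0,"dz":0,"jaw":0},{"wx":0,"wy":0,"wz":0,"dx":-0.9,"dy":0,"dz":-0.3,"jaw":0},{"wx":0,"wy":0,"wz":0,"dx":-0.9,"dy":0,"dz":-0.3,"jaw":0}]'
python3 -m creep '[{"wx":0,"wy":0,"wz":0,"dx":-0.2,"dy":-0.3,"dz":-0.3,"jaw":0},{"wx":0,"wy":0,"wz":0,"dx":-0.4,"dy":-0.6,"dz":-0.3,"jaw":0},{"wx":0,"wy":0,"wz":0,"dx":-0.4,"dy":-0.6,"dz":-0.3,"jaw":0},{"wx":0,"wy":0,"wz":0,"dx":-0.4,"dy":-0.6,"dz":-0.3,"jaw":0},{"wx":0,"wy":0,"wz":0,"dx":-0.4,"dy":-0.6,"dz":-0.3,"jaw":0}]'
python3 - <<'E'
from look import *
show(); p=optics.camera_params("top")
S=optics.read_camera("side"); im=optics.read_camera("top"); 
cv2.imwrite("pics/fin.png",np.hstack([cv2.resize(S[140:380,180:480],None,fx=1.33,fy=1.33,interpolation=cv2.INTER_CUBIC),cv2.resize(im[120:360,160:460],None,fx=1.33,fy=1.33,interpolation=cv2.INTER_CUBIC)])[:,:,::-1])
for k,z in(("d",136),("b",58)):
    v,e=detect(im,p,k,(190,200,330,305),z0=z); print(k,np.round(v[:2],1),np.degrees(v[2]),e)
E
```

```text
time_s: 51.45
tcp_pos: [657.2, -67.8, 159.3]
orientation: [0.668, 0.723, -0.116, 0.13]
force: [0.5, -0.8, -0.4]
finger_gap: 21.6
time_s: 51.95
tcp_pos: [657.3, -67.9, 159.9]
orientation: [0.668, 0.723, -0.116, 0.13]
force: [0.5, -0.1, 0.0]
finger_gap: 41.3
time_s: 52.45
tcp_pos: [667.7, -181.3, 254.0]
orientation: [0.67, 0.721, -0.114, 0.134]
force: [1.4, 0.6, 1.4]
finger_gap: 45.8
time_s: 52.95
tcp_pos: [579.0, -226.8, 310.7]
orientation: [0.669, 0.723, -0.116, 0.13]
force: [-0.7, 0.5, -0.0]
finger_gap: 45.9
t 52.95 tcp [ 579.  -226.8  310.7] phi 4.5 xaxis [-0.072  0.937 -0.343] gap 45.9 F [-0.7  0.5 -0. ] q [ 0.94  0.98 -0.45  1.08 -0.58  1.92  0.63]
d [459.9 128. ] 86.59157083687916 0.10889505707615668
b [462.1 134.1] 87.07383254915362 0.07525514683674114
```

View pics/fin.png

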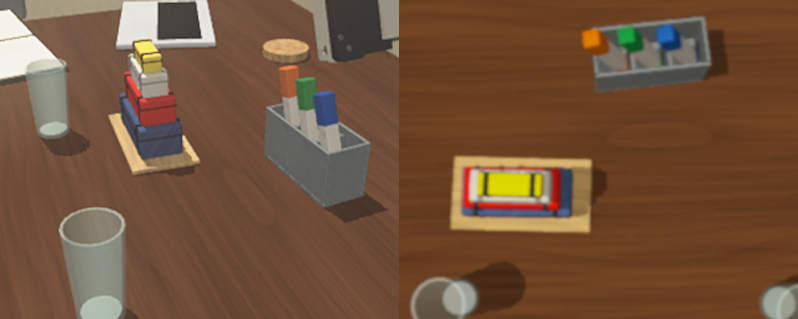

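```bash

python3 -m creep '[{"wx":0,"wy":0,"wz":0,"dx":0,"dy":0,"dz":0,"jaw":0},{"wx":0,"wy":0,"wz":0,"dx":0,"dy":0,"dz":0,"jaw":0},{"wx":0,"wy":0,"wz":0,"dx":0,"dy":0,"dz":0,"jaw":0},{"wx":0,"wy":0,"wz":0,"dx":0,"dy":0,"dz":0,"jaw":0},{"wx":0,"wy":0,"wz":0,"dx":0,"dy":0,"dz":0,"jaw":0}]'
python3 -c "
from cell import manip
print(manip.sign_off())"
```

```text
time_s: 53.55
tcp_pos: [578.8, -226.9, 310.4]
orientation: [0.668, 0.723, -0.116, 0.13]
force: [-0.9, -0.4, 0.2]
finger_gap: 46.0
the job is handed in; nothing more can be done
None
```

I stacked all four cases on the board in size order (blue, red, white, yellow), and each of the three markers stands in its own organiser compartment. I handed the job in at about 53.6 s; no verdict is reported.

**Last checks:**
- **Pile:** the last fits put red at (462, 134) and yellow at (460, 128). Earlier readings put blue at (461.5, 132.4), and white at (460.6, 130.5), read by hand. The offsets between neighbouring cases are about 2–4 mm and the yaws agree to about 2°, within the limits.
- **Markers:** all three look nearly upright in the final side picture. I did not measure their lean.
- **Glasses:** in the final picture both look to be where they started, judged by eye. The tumbler 2 side was cut off at the edge of the top-view crop.
- **Robot:** it ended well clear, touching nothing, with the force reading near zero.

**What failed or disagreed:**
- The first attempt at the orange marker, tilting the tool outward, ran into joint limits. I changed to a sideways tilt, and that worked for all three.
- The orange marker was knocked about 33 mm aside early on, so I measured it again before picking it up.
- I moved the blue marker once before its final grip, to stay clear of a glass.
- Some automatic fits failed because the arm or another case hid part of the object: the later blue-case fit, one white-case fit and one green-marker fit. I did not use those.

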